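Pack the specimen case for transport

TASK

Pack every mounted specimen into the hinged case on the bench, each lying flat on the floor of a pocket of its own with its metal face up; the green one has slid under the clear stand, so draw it out with the orange-handled hook before picking it up, and lay the hook back down flat on the bench, clear of the stand. The microscope objective left standing in the case is too tall for the lid: stand it upright on top of the clear stand. Once nothing stands above the rim, close the lid gently and fully, and leave the other things on the bench alone.

Things in the scene. Friction and masses are not known exactly. Their poses are not given: they have to be found in the camera images.
- case: Grey specimen case, fixed to the bench, 98 (x) by 222 (y) by 30 mm high, walls 5 mm. Origin: centre of its underside; z up. Its floor is 5 mm above the origin, its rim 30 mm. On the floor a liner with ribs 4 mm high (tops 9 mm above the origin) forms 6 pockets, each 42 (x) by 44 (y) mm, centred at x = -23, +23 and y = -64, 0, +64 mm.
- lid (a joint): Angle of the case's lid (rad): 0 closed on the rim, about 2 to 2.5 at the start (leaning open beyond upright, away from the robot), 2.6 at the stop. The hinge is stiff: the lid stays where it is left, and takes about 1 to 2 N at its edge to move.
- lid_hinge (a point): Middle of the lid's hinge line, which runs along the case's y axis at the case's x = +49 mm, 30.5 mm above the case's origin. The lid is a plate 98 mm long and 222 mm wide, from this line (its underside) upward 6 mm when closed. Axes turn with the lid; when closed they are those of the case.
- lid_edge (a point): Tip of the black opening tab (44 mm wide, 5 mm thick) in the middle of the lid's free edge, 112 mm from the hinge line; it overhangs the case's front by 14 mm when closed.
- riser: Low instrument stand, fixed: clear top plate 135 (x) by 206 (y) by 12 mm, top face 60 mm and underside 48 mm above the bench, on aluminium sides 10 mm thick (inner width 186 mm) and a rear wall whose inner face is at x = 127 mm; open in front. Origin: on the bench under the middle of its open front edge; x points inward (away from the robot), y to its left, z up.
- hook_grip (a point): Retrieving hook: centre of its orange handle, a bar 90 mm long (x) by 16 wide (y) by 20 high, 10 mm above its underside. x points along the tool from handle to hook. A steel rod of 10 mm diameter, its axis 8 mm above the underside, runs along x to x = 145 mm, then bends to -y as far as y = -50 mm, then back to x = 130 mm (a J; the end of the short lip, with its round end, is at x = 125 mm). 100 g, balanced near the front end of the handle.
- hook_pocket (a point): Middle of the mouth of the hook: 122 mm ahead of hook_grip and 25 mm to -y of it (the clear width between rod and lip is 40 mm, the crosspiece's inner face at x = 140 mm from hook_grip). Same axes.
- spec_1 (a point): Mounted metal specimen, black cylinder 32 mm across and 19 mm high with a shiny metal patch on its top face. Point: its centre, 9.5 mm above its underside; z up through the top face. 28 g (to 40 g). Stands already in one of the case's pockets at the start.
- spec_2 (a point): Mounted metal specimen, black cylinder 32 mm across and 19 mm high with a shiny metal patch on its top face. Point: its centre, 9.5 mm above its underside; z up through the top face. 28 g (to 40 g). On the open bench, or absent.
- spec_4 (a point): Mounted metal specimen, green cylinder 32 mm across and 19 mm high with a shiny metal patch on its top face. Point: its centre, 9.5 mm above its underside; z up through the top face. 28 g (to 40 g). Always present: under the clear stand at the start.
- spec_5 (a point): Mounted metal specimen, dark red cylinder 32 mm across and 19 mm high with a shiny metal patch on its top face. Point: its centre, 9.5 mm above its underside; z up through the top face. 28 g (to 40 g). On the open bench, or absent.
- spec_6 (a point): Mounted metal specimen, black cylinder 32 mm across and 19 mm high with a shiny metal patch on its top face. Point: its centre, 9.5 mm above its underside; z up through the top face. 28 g (to 40 g). On the open bench, or absent.
- obj (a point): Spare microscope objective, pale metal barrel with a yellow band, 25 mm across and 40 mm high, standing upright in one of the case's pockets at the start. Point: its centre, 20 mm above its underside. z up. 60 g.
- loupe_mid (a point): Black loupe, 40 mm across, 38 mm high, standing on the right rear part of the stand's top; to be left alone. Point: its centre.
- wax_mid (a point): White wax block 34 x 45 x 20 mm on the bench; to be left alone. Point: its centre.
- bottle_mid (a point): Amber bottle with a black cap, 34 mm across, 85 mm high, on the bench; to be left alone. Point: half-way up.
There are look-alikes about, which are no part of the job. Leave any blue or turquoise look-alike of the part that bears spec_6 alone.

How it is judged:
On the way, in this order (a step that is already met when the one before it is completed fails the run):
1. the hook touches the green specimen while that is still under the stand (contact force between hook and specimen_4 above 0.03 N and x of spec_4 in the frame of riser above 0.01 m).
2. the green specimen has been drawn out in front of the stand (x of spec_4 in the frame of riser below -0.02 m), for 0.2 s.
3. with the lid still open, every specimen lies flat in a pocket and the objective stands on the stand (x of spec_1 in the frame of case between -0.044 and 0.044 m and y of spec_1 in the frame of case between -0.106 and 0.106 m and z of spec_1 in the frame of case between 0.011 and 0.0185 m and angle between each of spec_1, spec_2, spec_4, spec_5, spec_6, obj's own z axis and vertical below 0.1 rad and x of spec_2 in the frame of case between -0.044 and 0.044 m and y of spec_2 in the frame of case between -0.106 and 0.106 m and z of spec_2 in the frame of case between 0.011 and 0.0185 m and x of spec_4 in the frame of case between -0.044 and 0.044 m and y of spec_4 in the frame of case between -0.106 and 0.106 m and z of spec_4 in the frame of case between 0.011 and 0.0185 m and x of spec_5 in the frame of case between -0.044 and 0.044 m and y of spec_5 in the frame of case between -0.106 and 0.106 m and z of spec_5 in the frame of case between 0.011 and 0.0185 m and x of spec_6 in the frame of case between -0.044 and 0.044 m and y of spec_6 in the frame of case between -0.106 and 0.106 m and z of spec_6 in the frame of case between 0.011 and 0.0185 m and x of obj in the frame of riser between 0.004 and 0.131 m and y of obj in the frame of riser between -0.1 and 0.1 m and z of obj in the frame of riser between 0.075 and 0.086 m and value of joint lid above 0.7 rad), for 0.2 s.
At the end, for the whole second after the job is handed in: Every specimen lies face up (0.1 rad) on a pocket floor (within 4 mm); the objective stands upright (0.1 rad) on the clear stand; the hook lies flat on the bench, its mouth 30 mm or more in front of the stand; the lid is closed to 0.06 rad; all at rest (x of spec_1 in the frame of case between -0.044 and 0.044 m and y of spec_1 in the frame of case between -0.106 and 0.106 m and z of spec_1 in the frame of case between 0.011 and 0.0185 m and angle between each of spec_1, spec_2, spec_4, spec_5, spec_6, obj's own z axis and vertical below 0.1 rad and x of spec_2 in the frame of case between -0.044 and 0.044 m and y of spec_2 in the frame of case between -0.106 and 0.106 m and z of spec_2 in the frame of case between 0.011 and 0.0185 m and x of spec_4 in the frame of case between -0.044 and 0.044 m and y of spec_4 in the frame of case between -0.106 and 0.106 m and z of spec_4 in the frame of case between 0.011 and 0.0185 m and x of spec_5 in the frame of case between -0.044 and 0.044 m and y of spec_5 in the frame of case between -0.106 and 0.106 m and z of spec_5 in the frame of case between 0.011 and 0.0185 m and x of spec_6 in the frame of case between -0.044 and 0.044 m and y of spec_6 in the frame of case between -0.106 and 0.106 m and z of spec_6 in the frame of case between 0.011 and 0.0185 m and x of obj in the frame of riser between 0.004 and 0.131 m and y of obj in the frame of riser between -0.1 and 0.1 m and z of obj in the frame of riser between 0.075 and 0.086 m and height (world z) of hook_grip between 0 and 0.016 m and angle between hook_grip's own z axis and vertical below 0.12 rad and x of hook_pocket in the frame of riser below -0.03 m and value of joint lid below 0.06 rad and linear speed of each of hook, objective below 0.02 m/s); the robot touches nothing.
It fails at once if loupe, wax block or bottle moved more than 30 mm (distance of any of loupe_mid, wax_mid, bottle_mid from where it was at the start of the episode above 0.03 m).
It fails at once if the lid is slammed (closing faster than 3 rad/s) (velocity of joint lid below -3 rad/s).
Of specimen_2, specimen_5, specimen_6 only 2 to 3 are there at a start; the rules pass over those that are not, and their reading is None.
At some moment in a run one of specimen_2, specimen_5, specimen_6 may be knocked a few centimetres aside while the robot is not near it.
It also fails if it takes over 208 s, if anything falls off the work surface, if the arm or the gripper's body presses on something with over 40 N, if the wrist force passes 120 N, or if a joint passes its speed limit or range.

ROBOT

A 6-joint arm with a two-finger parallel gripper is mounted at the origin on a cart in front of the work surface, level with it; the furniture and walls round the work are solid. World frame = base frame: x ahead of the robot, y to its left, z up, the work surface at z = 0. Lengths are in m, angles in rad, forces in N, time in s.
With the tool pointing down it reaches from about 0.425 to 0.95 m from the base axis. Payload 3.5 kg.
Tool frame: the origin (TCP) lies midway between the tips of the shut fingers; the grasp point (between the pads) lies 19 mm behind it; z points along the fingers, y is the direction in which the jaws open and shut (so a half turn about z gives the same grasp; the last joint's range is limited). The gripper opens to 85 mm and grips with 20 to 120 N. Pads are 22 mm wide; open, the fingers measure 114 mm over their backs; the gripper's body (76 mm by 85 mm) begins 54 mm behind the grasp point. The pads swing forward as they close: fully open they stand 13 mm farther back than shut.
Start: joints at [0.953, 0.286, 1.577, -0, 1.279, -0.15], TCP at [0.304, 0.602, 0.231] pointing down, gripper open.
Joint ranges: [-2.77, 2.77], [-0.9, 2.22], [0.21, 2.48], [-1.53, 4.67], [0.24, 2.81], [-2.84, 2.84]. Speed limits (rad/s): [2.79, 2.79, 3.14, 3.14, 3.14, 3.14].

INTERFACE

Orientations are given as a unit quaternion [x, y, z, w].
In Python, from plant import ctrl gives the robot as it stands.
- The arm moves only by the tool apply_moves, never from a script. Its argument "moves" is a list that holds one entry, the list of rows, each a list of 7 numbers: the shift along the tool's x, y, z in m, then the turn, a rotation vector about the tool's x, y, z in degrees, then the gripper's target within -1 to 1 (shut at 1, half-way at 0, fully open at -1). In form: [[[tx, ty, tz, ax, ay, az, hand], ...]]. A call has 1 to 12 rows; each row shifts and turns the pose as measured when the row begins, along the tool's axes as they then stand; what a row does not reach is not made up. A row lasts 1/10 s, in which the tool goes at most 50 mm and 8.59 degrees, less where a joint would pass 70% of its speed; a pose out of reach is approached as far as the arm can. A call with a gripper value outside its range is refused whole. The fingers move at their own pace and stop on an object; "force" is the grip in N (left out, the last holds). Time passes only in rows, so rows that do not move let the fingers close. It gives the time, the measured TCP pose, the force and the opening at its end, in the units of the state.
- ctrl.get_state(): the state, without advancing time (a new reading comes with each control period).
- ctrl.read_camera(name): name is "scene" or "top" or "wrist"; returns the picture (400x640x3 uint8, red, green, blue); there is no depth.
- ctrl.get_calibration(name): a dict with "camera_matrix" (3x3 intrinsics, pixels), "cam_to_world" (4x4, takes a point from camera to world coordinates). Camera axes: x right, y up, looking along -z (the intrinsics and any distortion apply to the point x, -y, -z); pixel columns grow to the right and rows downward; lengths in m; the calibration is good to about 2 mm. A picture is of the moment at which its call begins: read the wrist's pose just before it. get_calibration takes no time and is no camera call; for the wrist camera it gives the pose at the moment of the call.
- ctrl.sign_off(): hands the job in, once; it reports no verdict.
The state is a dict: "time": time; "qpos": joint angles; "dq": joint speeds; "joint_efforts": joint torques, N m; "eef_pos": TCP position; "tcp_rot": TCP orientation; "contact_force": force on the tool from outside, world axes, zero at the start; "wrist_torque": the same for the moment, N m; "opening": opening from 0.0 (shut) to 1.0 (fully open).
Only numpy, scipy, OpenCV 4.12 (cv2) and the standard library are available. Lean on these libraries where they do the work, as an engineer would, in place of code of your own. Each camera call takes 0.05 s, during which the arm holds its last target. There are 200 camera calls.

## Working session

There is one attempt and no reset: what is moved stays moved. The work goes in short steps, Python scripts to look and compute and a tool call to move; the robot and the scene stay as the last step left them, time stands still between calls to the robot, and variables do not carry over. Pictures are saved under pics/ and viewed, about 12 in all and at most 16, crops included, and the job is handed in when it is done.

Besides the shell and the picture viewer there is one more tool, called after "Emit:" by a JSON object that holds its "method" and its "body". apply_moves: Moves the arm, as the interface text tells. Its arguments: {"type":"object","properties":{"moves":{"type":"array","items":{"type":"array","items":{"type":"array","items":{"type":"number"}}}},"force":{"type":"number"}},"required":["moves"]}

```bash
mkdir -p pics; ls
cat > h.py <<'E'
from plant import ctrl
import numpy as np, cv2
from scipy.spatial.transform import Rotation as R
def snap(n,f,crop=None,scale=1):
    c=ctrl.get_calibration(n); im=ctrl.read_camera(n)
    cv2.imwrite('pics/%s_raw.png'%f,im[:,:,::-1])
    np.savez('pics/%s.npz'%f,K=c['camera_matrix'],T=c['cam_to_world'])
    o=im
    if crop: x0,y0,x1,y1=crop;o=im[y0:y1,x0:x1]
    o=cv2.resize(o,None,fx=scale,fy=scale,interpolation=cv2.INTER_CUBIC)
    cv2.imwrite('pics/%s.png'%f,o[:,:,::-1]); return im
def ray(f,u,v,z):
    d=np.load('pics/%s.npz'%f);K=d['K'];T=d['T']
    p=np.linalg.inv(K)@[u,v,1]; r=T[:3,:3]@[p[0],-p[1],-p[2]]; o=T[:3,3]
    return o+r*(z-o[2])/r[2]
def proj(f,P):
    d=np.load('pics/%s.npz'%f);K=d['K'];T=d['T']
    p=np.linalg.inv(T)@np.append(P,1); q=K@[p[0],-p[1],-p[2]]; return q[:2]/q[2]
def st():
    s=ctrl.get_state(); print(round(s['time'],2),np.round(s['eef_pos'],4),np.round(R.from_quat(s['tcp_rot']).as_matrix(),3).tolist(),s['contact_force'],s['opening']); return s
def to(P,yaw=None):
    """shift in tool axes to world TCP P"""
    s=ctrl.get_state(); M=R.from_quat(s['tcp_rot']).as_matrix(); return M.T@(np.array(P)-s['eef_pos'])
E
python3 - <<'E'
from h import *
st()
for n in('scene','top'):
    snap(n,n+'0',scale=1.25); c=ctrl.get_calibration(n); print({k:(np.round(v,3).tolist() if not isinstance(v,str) else v) for k,v in c.items()})
E
```

```text
pics
0.0 [0.3039 0.6019 0.2299] [[-0.893, 0.451, -0.001], [0.451, 0.893, -0.002], [0.0, -0.002, -1.0]] [-0.07540592 -0.38562731  0.05401229] 1.0021176899019708
{'camera_matrix': [[434.741, 0.0, 322.516], [0.0, 434.741, 205.514], [0.0, 0.0, 1.0]], 'cam_to_world': [[-0.521, 0.536, -0.665, 0.006], [-0.853, -0.308, 0.421, 0.135], [0.021, 0.786, 0.617, 0.599], [0.0, 0.0, 0.0, 1.0]]}
{'camera_matrix': [[399.496, 0.0, 315.524], [0.0, 399.496, 194.738], [0.0, 0.0, 1.0]], 'cam_to_world': [[0.09, 0.969, -0.232, 0.361], [-0.996, 0.088, -0.018, -0.239], [0.003, 0.232, 0.973, 0.894], [0.0, 0.0, 0.0, 1.0]]}
```

View pics/scene0.png

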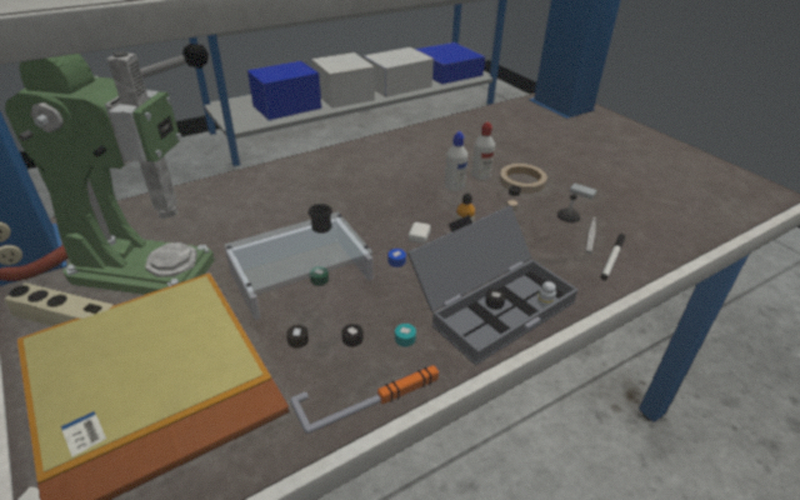

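View pics/top0.png

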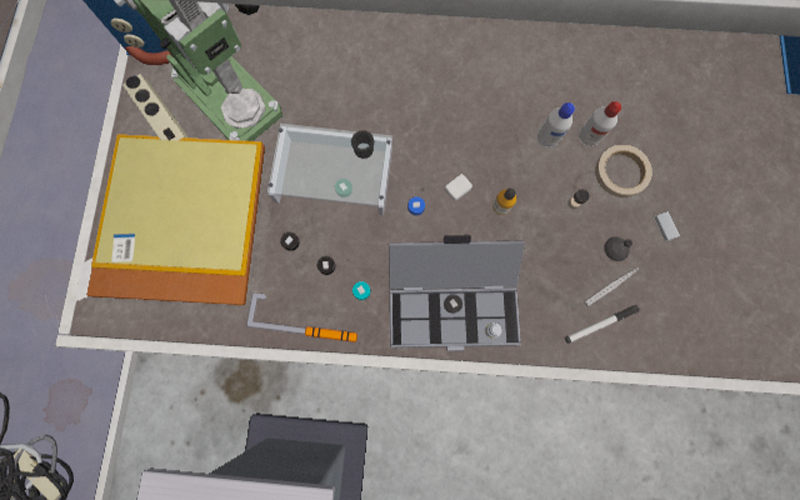

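Two bench specimens are black, at top-view px (290,241) and (326,265). The blue (416,205) and turquoise (361,290) ones are look-alikes, and there is no dark red one. Green is under the stand at (344,187), spec_1 is in the case at (453,303), and the objective is at (493,330).

Run:
```python
from h import *
im=cv2.imread('pics/top0_raw.png')
a=cv2.resize(im[145:285,190:340],(800,747),interpolation=cv2.INTER_CUBIC)
b=cv2.resize(im[90:285,205:425],None,fx=3.6,fy=3.0,interpolation=cv2.INTER_CUBIC)
b=cv2.resize(im[180:285,305:425],None,fx=4.5,fy=4.5,interpolation=cv2.INTER_CUBIC)
a=cv2.resize(im[90:285,190:320],None,fx=3,fy=3,interpolation=cv2.INTER_CUBIC)
h=max(a.shape[0],b.shape[0]);C=np.zeros((h,0,3),np.uint8)
pad=lambda x:np.pad(x,((0,h-x.shape[0]),(0,0),(0,0)))
C=np.hstack([pad(a),pad(b)]);print(C.shape);C=C[:,:];cv2.imwrite('pics/c1.png',cv2.resize(C,None,fx=.85,fy=.85) if C.shape[1]>800 else C)
def t(n,u,v,z): print(n,np.round(ray('top0',u/1.25,v/1.25,z),4))
t('b1',290,241,.019);t('b2',326,265,.019);t('green',344,187,.019);t('teal',361,290,.019);t('blue',416,205,.019)
t('s1',453,303,.024);t('obj',493,330,.045)
for u,v in((391,291),(391,345),(519,345),(519,293)): t('case',u,v,.03)
for u,v in((274,200),(382,209),(391,136),(283,126)): t('riser',u,v,.06)
for u,v in((307,332),(357,337),(250,325),(253,296),(265,296)): t('hook',u,v,.01)
t('tab',456,238,.1)
```

```text
(585, 930, 3)
b1 [ 0.5567 -0.0347  0.019 ]
b2 [ 0.5189 -0.1046  0.019 ]
green [ 0.6678 -0.1199  0.019 ]
teal [ 0.48   -0.1715  0.019 ]
blue [ 0.6451 -0.2554  0.019 ]
s1 [ 0.4712 -0.3338  0.024 ]
obj [ 0.4294 -0.4012  0.045 ]
case [ 0.4815 -0.2244  0.03  ]
case [ 0.3898 -0.2329  0.03  ]
case [ 0.4094 -0.4492  0.03  ]
case [ 0.4982 -0.4463  0.03  ]
riser [ 0.6183 -0.0062  0.06  ]
riser [ 0.6191 -0.1961  0.06  ]
riser [ 0.758  -0.1991  0.06  ]
riser [ 0.7597 -0.0018  0.06  ]
hook [ 0.3994 -0.0847  0.01  ]
hook [ 0.3988 -0.1725  0.01  ]
hook [0.4024 0.0161 0.01  ]
hook [0.4533 0.0188 0.01  ]
hook [ 0.4552 -0.0024  0.01  ]
tab [ 0.5683 -0.3237  0.1   ]
```

View pics/c1.png

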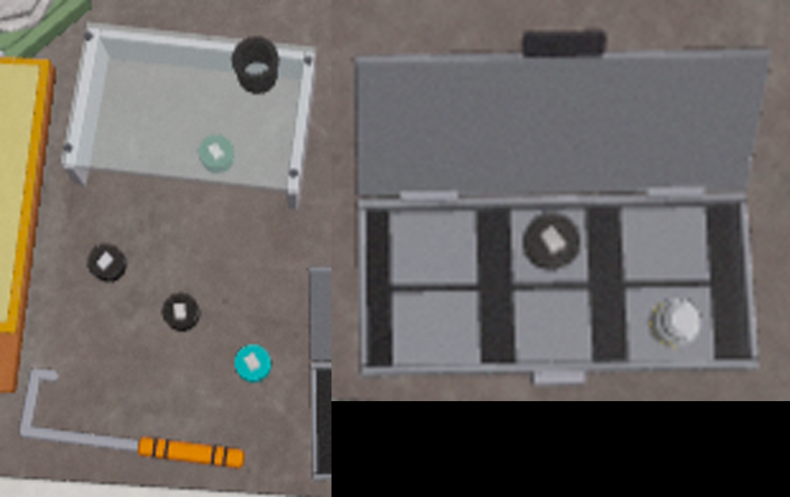

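```bash
cat >> h.py <<'E'
def yawdeg():
    M=R.from_quat(ctrl.get_state()['tcp_rot']).as_matrix(); return np.degrees(np.arctan2(M[1,1],M[0,1]))
def plan(P,yaw,hand,v=.045,w=8.4):
    """rows (rounded) to world TCP P with tool y axis at yaw deg, tool made vertical"""
    s=ctrl.get_state(); p=np.array(s['eef_pos']); P=np.array(P); r=R.from_quat(s['tcp_rot'])
    a=np.radians(yaw); y=np.array([np.cos(a),np.sin(a),0]);z=np.array([0,0,-1.]);g=R.from_matrix(np.c_[np.cross(y,z),y,z])
    rv=(r.inv()*g).as_rotvec(degrees=True); d=P-p
    n=int(max(np.ceil(np.linalg.norm(d)/v),np.ceil(np.linalg.norm(rv)/w),1))
    out=[]
    for k in range(n):
        M=(r*R.from_rotvec(rv*k/n,degrees=True)); out.append([*np.round(M.inv().apply(d/n),4),*np.round(rv/n,2),hand])
    print(n,'rows');print([[float(x)+0 for x in o] for o in out])
E
python3 -c "
from h import *
plan([.545,-.06,.23],-90,-1)"
```

```text
19 rows
[[-0.027, -0.0254, 0.0, 0.0, 0.01, 8.06, -1.0], [-0.0303, -0.0213, 0.0, 0.0, 0.01, 8.06, -1.0], [-0.033, -0.0169, 0.0, 0.0, 0.01, 8.06, -1.0], [-0.0351, -0.0121, 0.0, 0.0, 0.01, 8.06, -1.0], [-0.0364, -0.007, 0.0, 0.0, 0.01, 8.06, -1.0], [-0.037, -0.0019, 0.0, 0.0, 0.01, 8.06, -1.0], [-0.0369, 0.0034, 0.0, 0.0, 0.01, 8.06, -1.0], [-0.0361, 0.0085, 0.0, 0.0, 0.01, 8.06, -1.0], [-0.0345, 0.0135, 0.0, 0.0, 0.01, 8.06, -1.0], [-0.0323, 0.0182, 0.0, 0.0, 0.01, 8.06, -1.0], [-0.0294, 0.0225, 0.0, 0.0, 0.01, 8.06, -1.0], [-0.026, 0.0264, 0.0, 0.0, 0.01, 8.06, -1.0], [-0.022, 0.0298, 0.0, 0.0, 0.01, 8.06, -1.0], [-0.0176, 0.0326, 0.0, 0.0, 0.01, 8.06, -1.0], [-0.0129, 0.0348, 0.0, 0.0, 0.01, 8.06, -1.0], [-0.0079, 0.0362, 0.0, 0.0, 0.01, 8.06, -1.0], [-0.0027, 0.037, 0.0, 0.0, 0.01, 8.06, -1.0], [0.0025, 0.037, 0.0, 0.0, 0.01, 8.06, -1.0], [0.0077, 0.0363, 0.0, 0.0, 0.01, 8.06, -1.0]]
```

Emit:
{"method": "apply_moves", "body": {"moves": [[[-0.027,-0.025,0,0,0,8,-1],[-0.03,-0.021,0,0,0,8,-1],[-0.033,-0.017,0,0,0,8,-1],[-0.035,-0.012,0,0,0,8,-1],[-0.036,-0.007,0,0,0,8,-1],[-0.037,-0.002,0,0,0,8,-1],[-0.037,0.003,0,0,0,8,-1],[-0.036,0.009,0,0,0,8,-1],[-0.034,0.014,0,0,0,8,-1],[-0.032,0.018,0,0,0,8,-1],[-0.029,0.022,0,0,0,8,-1],[-0.026,0.026,0,0,0,8,-1]]]}}

```text
time: 1.3
eef_pos: [0.4457, 0.1697, 0.2235]
tcp_rot: [0.892, 0.452, -0.006, 0.001]
contact_force: [0.0, 0.5, -0.5]
opening: 0.999
```

Emit:
{"method": "apply_moves", "body": {"moves": [[[-0.022,0.03,0,0,0,8,-1],[-0.018,0.033,0,0,0,8,-1],[-0.013,0.035,0,0,0,8,-1],[-0.008,0.036,0,0,0,8,-1],[-0.003,0.037,0,0,0,8,-1],[0.003,0.037,0,0,0,8,-1],[0.008,0.036,0,0,0,8,-1],[0,0,0,0,0,0,-1]]]}}

```text
time: 2.1
eef_pos: [0.5194, -0.0938, 0.2213]
tcp_rot: [0.999, -0.044, -0.007, 0.004]
contact_force: [0.2, 0.6, 0.8]
opening: 1.0
```

```bash
python3 -c "
from h import *
st();print(yawdeg());snap('wrist','w1',scale=1.25)"
```

```text
2.1 [ 0.5194 -0.0938  0.2213] [[0.996, -0.088, -0.014], [-0.088, -0.996, -0.007], [-0.013, 0.008, -1.0]] [0.24291549 0.58878905 0.7663369 ] 1.000395458687552
-95.03587632059246
```

View pics/w1.png

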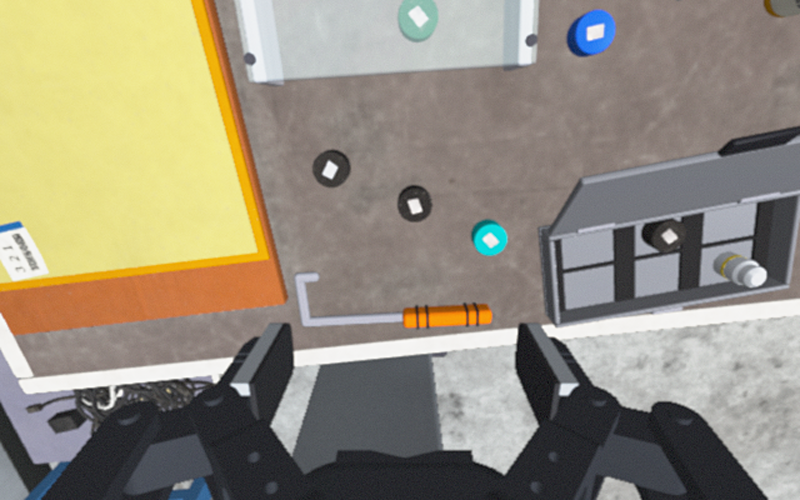

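The wrist view shows the blacks at (331,168) and (415,204), green at (418,17), teal at (490,238), spec_1 at (665,236), the objective base near (735,268), the hook handle from (404,317) to (491,315), and the stand's front edge at y≈80.

Run:
```python
from h import *
def t(n,u,v,z): print(n,np.round(ray('w1',u/1.25,v/1.25,z),4))
t('b1',330.5,169,.019);t('b2',415,205,.019);t('green',417,17,.019);t('teal',490,239,.019)
t('s1',668,236,.024);t('objtop',757,275,.045)
for u,v in((541,228),(558,324),(797,288),(640,308),(555,227)): t('case rim',u,v,.03)
for u,v in((614,246),(634,260),(567,268),(614,290)): t('ribs?',u,v,.009)
for u,v in((249,81),(533,66)): t('riserfrontcorner',u,v,.06)
for u,v in((404,317),(491,315)): t('handle',u,v,.015)
t('rodcorner',305,323,.008);t('lip',317,276,.008)
```

```text
b1 [ 0.5577 -0.0346  0.019 ]
b2 [ 0.5191 -0.1054  0.019 ]
green [ 0.6671 -0.1185  0.019 ]
teal [ 0.4806 -0.1723  0.019 ]
s1 [ 0.4707 -0.3342  0.024 ]
objtop [ 0.4344 -0.4046  0.045 ]
case rim [ 0.4909 -0.2155  0.03  ]
case rim [ 0.3906 -0.2352  0.03  ]
case rim [ 0.4091 -0.4601  0.03  ]
case rim [ 0.4011 -0.3134  0.03  ]
case rim [ 0.4907 -0.228   0.03  ]
ribs? [ 0.4591 -0.2938  0.009 ]
ribs? [ 0.4425 -0.3148  0.009 ]
ribs? [ 0.4399 -0.2497  0.009 ]
ribs? [ 0.4114 -0.2983  0.009 ]
riserfrontcorner [0.63   0.0059 0.06  ]
riserfrontcorner [ 0.6223 -0.1957  0.06  ]
handle [ 0.4035 -0.0854  0.015 ]
handle [ 0.3977 -0.1732  0.015 ]
rodcorner [0.4018 0.0175 0.008 ]
lip [ 0.4533 -0.0034  0.008 ]
```

Run:
```python
from h import *
for u,v in((496,287),(605,284)):
    print(ray('top0',305+(u-331)/3.825,180+v/3.825,.009))
print('objbase', ray('top0',305+(664-331)/3.825,180+328/3.825,.012))
C=np.array([.447,-.3405]);a=np.radians(5);M=np.array([[np.cos(a),-np.sin(a)],[np.sin(a),np.cos(a)]])
im=cv2.imread('pics/w1_raw.png')
def q(x,y,z): return [*(C+M@[x,y]),z]
for x0 in(-23,23):
  for y0 in(-64,0,64):
    pts=[proj('w1',q((x0+sx*21)/1e3,(y0+sy*22)/1e3,.007)) for sx,sy in((1,1),(1,-1),(-1,-1),(-1,1))]
    cv2.polylines(im,[np.int32(np.array(pts)*16)],True,(0,0,255),1,shift=4)
pts=[proj('w1',q(sx*.049,sy*.111,.03)) for sx,sy in((1,1),(1,-1),(-1,-1),(-1,1))]
cv2.polylines(im,[np.int32(np.array(pts)*16)],True,(0,255,0),1,shift=4)
# riser front guess
cv2.imwrite('pics/c2.png',cv2.resize(im[95:270,420:640],None,fx=3.4,fy=3.4,interpolation=cv2.INTER_CUBIC))
plan([.5575,-.0348,.1],-90,-.2)
```

```text
[ 0.44254224 -0.3059139   0.009     ]
[ 0.44991321 -0.36822083  0.009     ]
objbase [ 0.42780031 -0.40260714  0.012     ]
4 rows
[[0.0089, -0.0153, 0.03, 0.09, 0.21, -1.22, -0.2], [0.0091, -0.0151, 0.0301, 0.09, 0.21, -1.22, -0.2], [0.0093, -0.0148, 0.0301, 0.09, 0.21, -1.22, -0.2], [0.0095, -0.0146, 0.0302, 0.09, 0.21, -1.22, -0.2]]
```

View pics/c2.png

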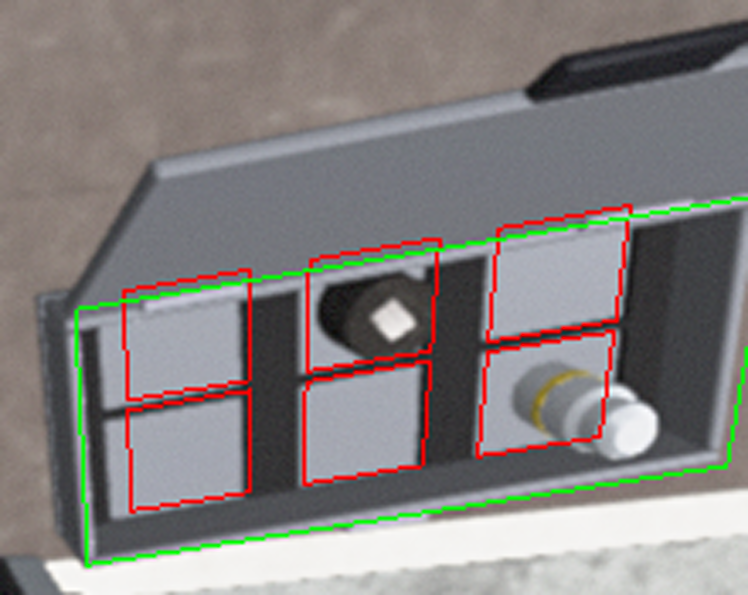

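The case fits with its centre near (0.445,-0.339) and yaw 5.5°. I'll go to black b1 first.

Emit:
{"method": "apply_moves", "body": {"moves": [[[0.009,-0.015,0.03,0,0,-1.2,-0.3],[0.009,-0.015,0.03,0,0,-1.2,-0.3],[0.009,-0.015,0.03,0,0,-1.2,-0.3],[0.009,-0.012,0.02,0,0,-1,-0.3],[0,0,0,0,0,0,-0.3],[0,0,0,0,0,0,-0.3]]]}}

```text
time: 2.75
eef_pos: [0.5553, -0.0313, 0.1069]
tcp_rot: [1.0, 0.004, -0.008, 0.002]
contact_force: [-0.2, -0.0, -0.1]
opening: 0.649
```

```bash
python3 -c "
from h import *
st();print(yawdeg());snap('wrist','w2',scale=1.25);plan([.5575,-.0348,.004],-90,-.3)"
```

```text
2.75 [ 0.5553 -0.0313  0.1069] [[1.0, 0.008, -0.016], [0.008, -1.0, -0.005], [-0.016, 0.005, -1.0]] [-0.17988627 -0.0096312  -0.05004623] 0.6485383883895499
-89.52490349237728
3 rows
[[0.0013, 0.001, 0.0343, 0.09, 0.3, 0.15, -0.3], [0.0012, 0.0011, 0.0343, 0.09, 0.3, 0.15, -0.3], [0.001, 0.0011, 0.0343, 0.09, 0.3, 0.15, -0.3]]
```

View pics/w2.png

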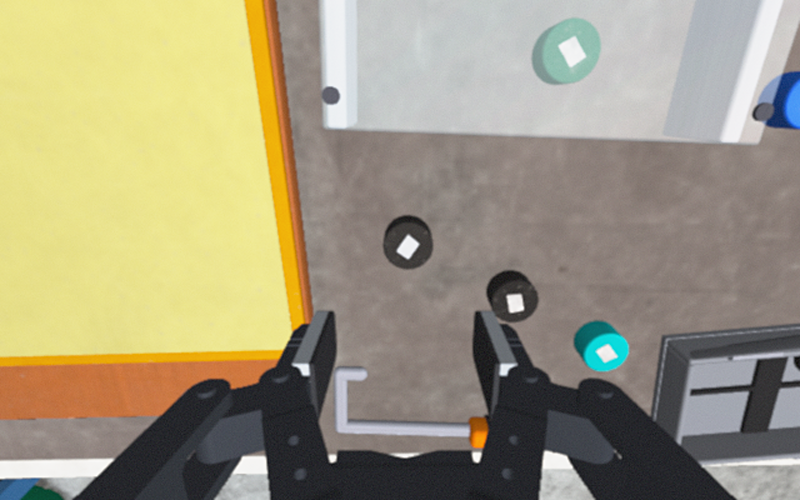

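Black b1 is centred between the jaws at (407,243). The stand's front top edge runs from (325,128) to (757,143), with green at (571,50).

```bash
python3 -c "
from h import *
def t(n,u,v,z): print(n,np.round(ray('w2',u/1.25,v/1.25,z),4))
t('b1',408,245,.019);t('b2',515,300,.019);t('green',571,49,.019);t('L',323,128,.06);t('R',757,143,.06)"
```

```text
b1 [ 0.5586 -0.034   0.019 ]
b2 [ 0.5207 -0.1047  0.019 ]
green [ 0.6691 -0.1186  0.019 ]
L [0.6303 0.0066 0.06  ]
R [ 0.6254 -0.196   0.06  ]
```

Emit:
{"method": "apply_moves", "body": {"moves": [[[0.001,0.001,0.04,0,0.3,0,-0.3],[0.001,0.001,0.035,0,0.3,0,-0.3],[0,0.001,0.02,0,0.3,0,-0.3],[0,0,0,0,0,0,-0.3],[0,0,0,0,0,0,-0.3]]]}}

```text
time: 3.3
eef_pos: [0.5622, -0.0374, 0.0196]
tcp_rot: [1.0, 0.004, 0.009, 0.005]
contact_force: [0.5, -0.7, 0.6]
opening: 0.649
```

Emit:
{"method": "apply_moves", "body": {"moves": [[[-0.002,-0.002,0.01,0,-0.5,0,-0.3],[-0.001,-0.001,0.006,0,0,0,-0.3],[0,0,0,0,0,0,-0.3],[0,0,0,0,0,0,0.6],[0,0,0,0,0,0,0.6],[0,0,0,0,0,0,0.6],[0,0,0,0,0,0,0.6],[0,0,0,0,0,0,0.6]]], "force": 30}}

```text
time: 4.1
eef_pos: [0.5637, -0.0355, 0.0091]
tcp_rot: [1.0, 0.004, 0.009, 0.006]
contact_force: [0.1, 0.3, -0.4]
opening: 0.349
```

Emit:
{"method": "apply_moves", "body": {"moves": [[[0,0,0,0,0,0,-0.2],[0,0,0,0,0,0,-0.2],[-0.005,0,0.005,-0.5,-1,0,-0.2],[0,0,0,0,0,0,-0.2],[0,0,0,0,0,0,-0.2]]]}}

```text
time: 4.6
eef_pos: [0.5582, -0.0356, 0.0034]
tcp_rot: [1.0, 0.004, -0.0, 0.011]
contact_force: [-0.3, -0.6, -0.8]
opening: 0.597
```

Emit:
{"method": "apply_moves", "body": {"moves": [[[0,0,0,0.5,0,0,0.6],[0,0,0,0,0,0,0.6],[0,0,0,0,0,0,0.6],[0,0,0,0,0,0,0.6],[0,0,-0.02,0,0,0,0.6],[0,0,-0.045,0,0,0,0.6],[0,0,-0.03,0.5,0,0,0.6],[0,0,0,0.3,0,0,0.6],[0,0,0,0,0,0,0.6]]]}}

```text
time: 5.5
eef_pos: [0.5565, -0.0341, 0.0994]
tcp_rot: [1.0, 0.004, -0.003, -0.002]
contact_force: [-0.2, 0.4, -0.6]
opening: 0.354
```

```bash
python3 -c "
from h import *
st();print(yawdeg());plan([.4618,-.2731,.12],-84.5,.6)"
```

```text
5.5 [ 0.5565 -0.0341  0.0994] [[1.0, 0.007, -0.005], [0.007, -1.0, 0.004], [-0.005, -0.004, -1.0]] [-0.17911151  0.42775776 -0.5679435 ] 0.35354377515518465
-89.57406300948978
6 rows
[[-0.0161, 0.0397, -0.0035, -0.04, 0.05, -0.85, 0.6], [-0.0167, 0.0395, -0.0035, -0.04, 0.05, -0.85, 0.6], [-0.0173, 0.0392, -0.0035, -0.04, 0.05, -0.85, 0.6], [-0.0178, 0.039, -0.0035, -0.04, 0.05, -0.85, 0.6], [-0.0184, 0.0387, -0.0035, -0.04, 0.05, -0.85, 0.6], [-0.019, 0.0384, -0.0034, -0.04, 0.05, -0.85, 0.6]]
```

Emit:
{"method": "apply_moves", "body": {"moves": [[[-0.016,0.04,-0.003,0,0,-0.9,0.6],[-0.017,0.04,-0.003,0,0,-0.9,0.6],[-0.017,0.039,-0.003,0,0,-0.9,0.6],[-0.018,0.039,-0.003,0,0,-0.9,0.6],[-0.018,0.035,-0.003,0,0,-0.9,0.6],[-0.01,0.02,-0.003,0,0,-0.5,0.6],[0,0,0,0,0,0,0.6],[0,0,0,0,0,0,0.6]]]}}

```text
time: 6.3
eef_pos: [0.4616, -0.2544, 0.1046]
tcp_rot: [0.999, 0.05, -0.01, -0.008]
contact_force: [-0.4, 0.2, -1.0]
opening: 0.355
```

Run:
```python
from h import *
st();print(yawdeg());snap('wrist','w3',scale=1.25);plan([.4618,-.2731,.05],-84.5,.6)
im=cv2.imread('pics/w3_raw.png');C=np.array([.445,-.339]);a=np.radians(5.5);M=np.array([[np.cos(a),-np.sin(a)],[np.sin(a),np.cos(a)]])
for x0 in(-23,23):
  for y0 in(-64,0,64):
    pts=[proj('w3',[*(C+M@[(x0+sx*21)/1e3,(y0+sy*22)/1e3]),.008]) for sx,sy in((1,1),(1,-1),(-1,-1),(-1,1))]
    cv2.polylines(im,[np.int32(np.array(pts)*16)],True,(0,0,255),1,shift=4)
cv2.imwrite('pics/w3.png',cv2.resize(im,None,fx=1.25,fy=1.25))
```

```text
6.3 [ 0.4616 -0.2544  0.1046] [[0.995, 0.1, -0.021], [0.101, -0.995, 0.014], [-0.02, -0.016, -1.0]] [-0.43083221  0.22946663 -1.03849122] 0.35470280860239856
-84.23147741324203
2 rows
[[-0.0004, 0.0099, 0.0271, -0.46, 0.57, 0.16, 0.6], [-0.0006, 0.0097, 0.0272, -0.46, 0.57, 0.16, 0.6]]
```

View pics/w3.png

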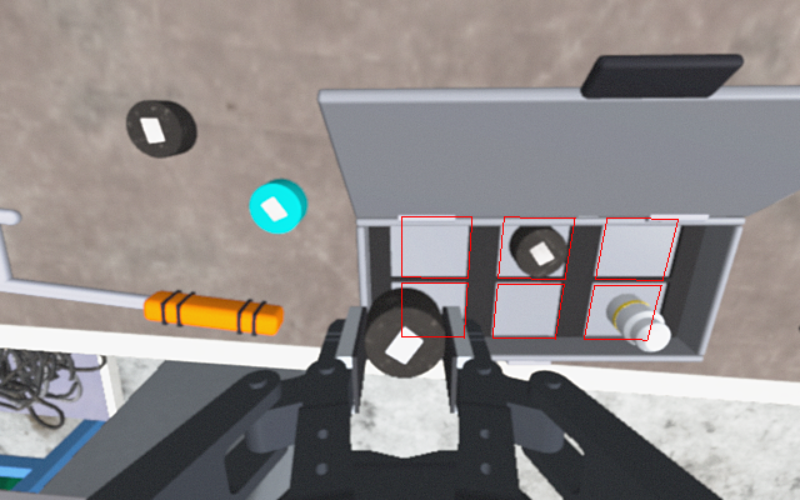

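Emit:
{"method": "apply_moves", "body": {"moves": [[[0,0.01,0.02,-0.4,0.5,0,0.6],[0,0.009,0.025,-0.4,0.5,0,0.6],[0,0,0.01,0,0,0,0.6],[0,0,0,0,0,0,0.6],[0,0,0,0,0,0,0.6]]]}}

```text
time: 6.85
eef_pos: [0.4647, -0.2664, 0.046]
tcp_rot: [0.999, 0.054, -0.002, -0.003]
contact_force: [0.1, -0.4, -0.6]
opening: 0.353
```

```bash
python3 -c "
from h import *
st();plan([.4618,-.2731,.01],-84.5,.6)"
```

```text
6.85 [ 0.4647 -0.2664  0.046 ] [[0.994, 0.109, -0.004], [0.109, -0.994, 0.005], [-0.004, -0.006, -1.0]] [ 0.080735   -0.37376141 -0.64196745] 0.3533210323379853
1 rows
[[-0.0035, 0.0066, 0.036, -0.32, 0.21, 0.75, 0.6]]
```

Emit:
{"method": "apply_moves", "body": {"moves": [[[-0.003,0.006,0.01,0,0,0.5,0.6],[0,0.001,0.014,0,0,0.3,0.6],[0,0,0.008,0,0,0,0.6],[0,0,0,0,0,0,0.6],[0,0,0,0,0,0,0.6]]]}}

```text
time: 7.35
eef_pos: [0.4638, -0.274, 0.0134]
tcp_rot: [0.999, 0.048, -0.001, -0.002]
contact_force: [0.9, -0.2, -0.5]
opening: 0.351
```

Emit:
{"method": "apply_moves", "body": {"moves": [[[-0.001,0,0.004,0,0,0,0.6],[0,0,0,0,0,0,0.6],[0,0,0,0,0,0,0.05],[0,0,0,0,0,0,0.05],[0,0,0,0,0,0,0.05],[0,0,-0.02,0,0,0,0.05],[0,0,-0.04,0,0,0,0.05],[0,0,-0.04,0,0,0,-0.2],[0,0,0,0,0,0,-0.2],[0,0,0,0,0,0,-0.2]]]}}

```text
time: 8.35
eef_pos: [0.4629, -0.2744, 0.1133]
tcp_rot: [0.999, 0.048, -0.001, -0.001]
contact_force: [-0.0, 0.3, -0.1]
opening: 0.599
```

```bash
python3 -c "
from h import *
st();snap('top','t1');plan([.515,-.105,.10],-90,-.2)"
```

```text
8.35 [ 0.4629 -0.2744  0.1133] [[0.995, 0.095, -0.001], [0.095, -0.995, 0.003], [-0.001, -0.003, -1.0]] [-0.03064883  0.26001177 -0.12604295] 0.5992034577709061
4 rows
[[0.0169, -0.041, 0.0035, -0.03, 0.0, 1.36, -0.2], [0.0159, -0.0414, 0.0035, -0.03, 0.0, 1.36, -0.2], [0.0149, -0.0418, 0.0035, -0.03, 0.0, 1.36, -0.2], [0.0139, -0.0421, 0.0034, -0.03, 0.0, 1.36, -0.2]]
```

Emit:
{"method": "apply_moves", "body": {"moves": [[[0.018,-0.041,0.003,0,0,0,-0.2],[0.018,-0.041,0.003,0,0,0,-0.2],[0.018,-0.041,0.003,0,0,0,-0.2],[0.014,-0.03,0.003,0,0,0,-0.2],[0.004,-0.009,0.003,0,0,0,-0.2],[0,0,0,0,0,0,-0.2],[0,0,0,0,0,0,-0.2]]]}}

```text
time: 9.1
eef_pos: [0.5172, -0.1021, 0.0902]
tcp_rot: [0.999, 0.045, -0.006, -0.003]
contact_force: [0.4, -0.4, -0.8]
opening: 0.602
```

Run:
```python
from h import *
st();a=snap('wrist','w4');b=cv2.imread('pics/t1_raw.png')[:,:,::-1]
def t(n,u,v,z): print(n,np.round(ray('w4',u,v,z),4))
print(proj('w4',[.52,-.105,.019]))
# black blob w/ light patch near prediction
o=np.hstack([cv2.resize(a,None,fx=.9,fy=.9)[:,:], ])
c=cv2.resize(b[180:290,300:430],(224,190))
o=np.vstack([o[:360],np.pad(c,((0,0),(0,576-224),(0,0)))]);cv2.imwrite('pics/c4.png',o[:,:,::-1])
plan([.52,-.105,.0035],-84.5,-.2)
```

```text
9.1 [ 0.5172 -0.1021  0.0902] [[0.996, 0.091, -0.012], [0.091, -0.996, 0.005], [-0.011, -0.006, -1.0]] [ 0.35672688 -0.38244234 -0.80800692] 0.6018693962948901
[328.32480261 205.30919565]
2 rows
[[0.0018, 0.0017, 0.0433, -0.19, 0.32, -0.17, -0.2], [0.0016, 0.0016, 0.0433, -0.19, 0.32, -0.17, -0.2]]
```

View pics/c4.png

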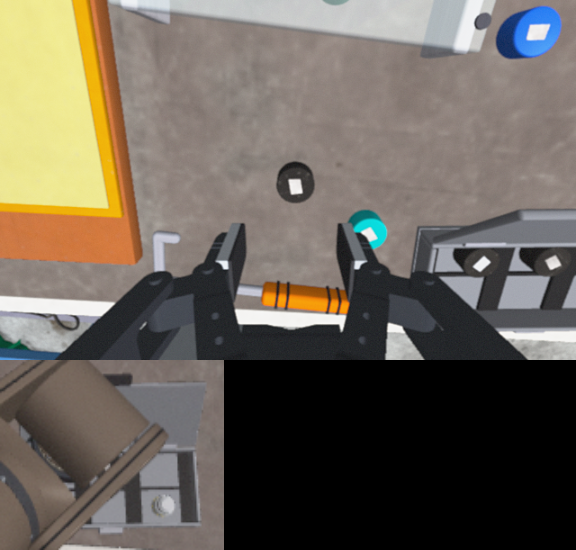

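b1 is in the rear-left pocket, and b2 sits exactly where predicted (328,204). Descending.

Emit:
{"method": "apply_moves", "body": {"moves": [[[0.001,0.001,0.035,0,0.3,0,-0.2],[0.001,0.001,0.03,0,0.3,0,-0.2],[0,0,0.012,0,0,0,-0.2],[0,0,0,0,0,0,-0.2],[0,0,0,0,0,0,-0.2]]]}}

```text
time: 9.65
eef_pos: [0.5202, -0.111, 0.0136]
tcp_rot: [0.999, 0.041, 0.002, -0.001]
contact_force: [0.0, 0.2, -0.4]
opening: 0.604
```

```bash
python3 -c "
from h import *
st();plan([.52,-.105,.0035],-84.5,-.2)"
```

```text
9.65 [ 0.5202 -0.111   0.0136] [[0.997, 0.082, 0.004], [0.082, -0.997, 0.003], [0.004, -0.003, -1.0]] [ 0.04442861  0.17123969 -0.3763289 ] 0.6036391353930406
1 rows
[[0.0002, -0.006, 0.0101, -0.16, -0.24, -0.81, -0.2]]
```

Emit:
{"method": "apply_moves", "body": {"moves": [[[0,-0.006,0.003,0,0,-0.8,-0.2],[0,0,0.006,0,0,0,-0.2],[0,0,0,0,0,0,-0.2],[0,0,0,0,0,0,0.6],[0,0,0,0,0,0,0.6],[0,0,0,0,0,0,0.6],[0,0,0,0,0,0,0.6]]]}}

```text
time: 10.35
eef_pos: [0.5231, -0.106, 0.0088]
tcp_rot: [0.999, 0.049, 0.006, 0.0]
contact_force: [-0.5, -0.6, -0.5]
opening: 0.353
```

Emit:
{"method": "apply_moves", "body": {"moves": [[[0,0,0,0,0,0,0],[0,0,0,0,0,0,-0.1],[-0.003,0,0.006,0,-0.6,0,-0.1],[0,0,0,0,0,0,-0.1],[0,0,0,0,0,0,0.6],[0,0,0,0,0,0,0.6],[0,0,0,0,0,0,0.6],[0,0,0,0,0,0,0.6],[0,0,-0.02,0,0,0,0.6],[0,0,-0.045,0,0,0,0.6],[0,0,-0.025,0,0,0,0.6],[0,0,0,0,0,0,0.6]]]}}

```text
time: 11.55
eef_pos: [0.5182, -0.1056, 0.0929]
tcp_rot: [0.999, 0.049, -0.002, -0.0]
contact_force: [-0.0, 0.1, 0.7]
opening: 0.354
```

```bash
python3 -c "
from h import *
st();plan([.416,-.2775,.1],-84.5,.6)"
```

```text
11.55 [ 0.5182 -0.1056  0.0929] [[0.995, 0.097, -0.004], [0.097, -0.995, 0.001], [-0.004, -0.001, -1.0]] [-0.03788003  0.06063425  0.68710297] 0.35433709676376224
5 rows
[[-0.0237, 0.0322, -0.0014, -0.01, 0.05, 0.01, 0.6], [-0.0237, 0.0322, -0.0014, -0.01, 0.05, 0.01, 0.6], [-0.0237, 0.0322, -0.0014, -0.01, 0.05, 0.01, 0.6], [-0.0237, 0.0323, -0.0014, -0.01, 0.05, 0.01, 0.6], [-0.0237, 0.0323, -0.0014, -0.01, 0.05, 0.01, 0.6]]
```

Emit:
{"method": "apply_moves", "body": {"moves": [[[-0.024,0.032,-0.001,0,0,0,0.6],[-0.024,0.032,-0.001,0,0,0,0.6],[-0.024,0.032,-0.001,0,0,0,0.6],[-0.022,0.03,0,0,0,0,0.6],[-0.012,0.016,0,0,0,0,0.6],[-0.004,0.005,0,0,0,0,0.6],[0,0,0,0,0,0,0.6],[0,0,0,0,0,0,0.6]]]}}

```text
time: 12.35
eef_pos: [0.4177, -0.2639, 0.0883]
tcp_rot: [0.999, 0.05, -0.004, -0.004]
contact_force: [-0.1, -0.0, -0.4]
opening: 0.36
```

```bash
python3 -c "
from h import *
st();plan([.416,-.2775,.05],-84.5,.6)"
```

```text
12.35 [ 0.4177 -0.2639  0.0883] [[0.995, 0.1, -0.009], [0.1, -0.995, 0.007], [-0.009, -0.008, -1.0]] [-0.0663113  -0.04143578 -0.42654544] 0.35999484718744645
1 rows
[[-0.0027, 0.0136, 0.0382, -0.44, 0.49, 0.25, 0.6]]
```

Emit:
{"method": "apply_moves", "body": {"moves": [[[-0.003,0.013,0.01,-0.3,0.3,0,0.6],[0,0.001,0.025,0,0,0,0.6],[0,0,0.01,0,0,0,0.6],[0,0,0,0,0,0,0.6],[0,0,0,0,0,0,0.6]]]}}

```text
time: 12.85
eef_pos: [0.4178, -0.277, 0.04]
tcp_rot: [0.999, 0.053, -0.001, -0.001]
contact_force: [0.6, -0.4, 0.2]
opening: 0.354
```

```bash
python3 -c "
from h import *
st();plan([.416,-.2775,.009],-84.5,.6)"
```

```text
12.85 [ 0.4178 -0.277   0.04  ] [[0.994, 0.107, -0.003], [0.107, -0.994, 0.002], [-0.002, -0.002, -1.0]] [ 0.62634528 -0.37628311  0.18733387] 0.35365873576642937
1 rows
[[-0.0018, 0.0004, 0.031, -0.11, 0.14, 0.62, 0.6]]
```

Emit:
{"method": "apply_moves", "body": {"moves": [[[-0.002,0,0.013,0,0,0.5,0.6],[0,0,0.013,0,0,0,0.6],[0,0,0.003,0,0,0,0.6],[0,0,0,0,0,0,0.6],[0,0,0,0,0,0,0.6]]]}}

```text
time: 13.35
eef_pos: [0.4166, -0.2777, 0.0099]
tcp_rot: [0.999, 0.049, -0.0, 0.0]
contact_force: [-0.3, 0.3, -0.2]
opening: 0.356
```

Emit:
{"method": "apply_moves", "body": {"moves": [[[0,0,0.002,0,0,0,0.6],[0,0,0,0,0,0,0.05],[0,0,0,0,0,0,0.05],[0,0,0,0,0,0,0.05],[0,0,-0.02,0,0,0,0.05],[0,0,-0.04,0,0,0,0.05],[0,0,-0.04,0,0,0,-0.05],[0,0,-0.01,0,0,0,-0.05],[0,0,0,0,0,0,-0.05],[0,0,0,0,0,0,-0.05]]]}}

```text
time: 14.35
eef_pos: [0.4163, -0.2775, 0.1212]
tcp_rot: [0.999, 0.049, -0.0, 0.0]
contact_force: [0.1, -0.2, -0.7]
opening: 0.523
```

```bash
python3 -c "
from h import *
st();plan([.4283,-.4035,.11],-84.5,-.05)"
```

```text
14.35 [ 0.4163 -0.2775  0.1212] [[0.995, 0.098, -0.001], [0.098, -0.995, -0.001], [-0.001, 0.0, -1.0]] [ 0.07243018 -0.19427475 -0.70051018] 0.5233375449693042
3 rows
[[-0.0001, 0.0422, 0.0037, 0.01, 0.02, 0.04, -0.05], [-0.0001, 0.0422, 0.0037, 0.01, 0.02, 0.04, -0.05], [-0.0001, 0.0422, 0.0037, 0.01, 0.02, 0.04, -0.05]]
```

Emit:
{"method": "apply_moves", "body": {"moves": [[[0,0.042,0.003,0,0,0,-0.05],[0,0.042,0.003,0,0,0,-0.05],[0,0.033,0.003,0,0,0,-0.05],[0,0.012,0,0,0,0,-0.05],[0,0,0,0,0,0,-0.05],[0,0,0,0,0,0,-0.05]]]}}

```text
time: 14.95
eef_pos: [0.4249, -0.4028, 0.0986]
tcp_rot: [0.999, 0.05, -0.006, -0.009]
contact_force: [0.4, -0.1, -0.4]
opening: 0.523
```

Run:
```python
from h import *
st();snap('wrist','w5',scale=1.25);plan([.430,-.403,.026],-84.5,-.05)
print(1.25*proj('w5',[.43,-.403,.045]))
```

```text
14.95 [ 0.4249 -0.4028  0.0986] [[0.995, 0.1, -0.013], [0.1, -0.995, 0.017], [-0.012, -0.018, -1.0]] [ 0.41708766 -0.12841429 -0.40401726] 0.522580473646506
2 rows
[[0.003, 0.0012, 0.0362, -0.52, 0.34, 0.12, -0.05], [0.0028, 0.0009, 0.0363, -0.52, 0.34, 0.12, -0.05]]
[407.38022409 264.00404248]
```

View pics/w5.png

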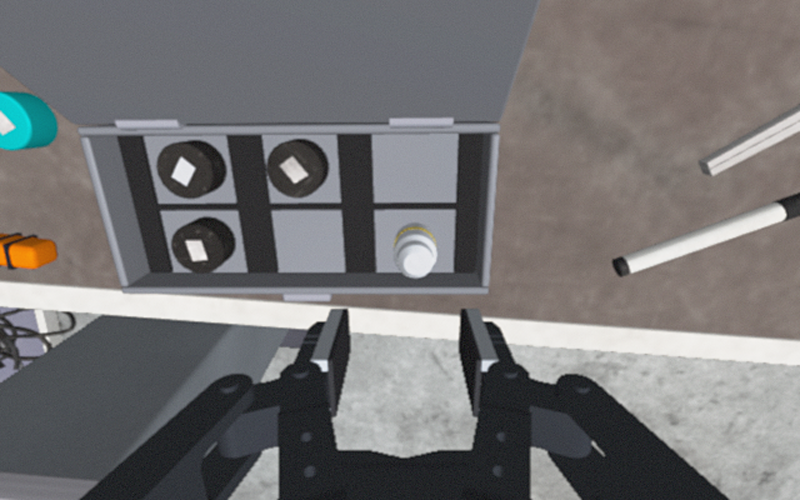

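Both blacks lie well inside the left-hand pockets. The objective top is at (416,262), about 3 mm right of the estimate.

Emit:
{"method": "apply_moves", "body": {"moves": [[[0.003,0.003,0.035,-0.5,0.3,0,-0.05],[0.002,0.002,0.03,-0.4,0.3,0,-0.05],[0,0,0.008,0,0,0,-0.05],[0,0,0,0,0,0,-0.05],[0,0,0,0,0,0,-0.05]]]}}

```text
time: 15.5
eef_pos: [0.4311, -0.4011, 0.0259]
tcp_rot: [0.999, 0.053, -0.0, -0.001]
contact_force: [0.8, 0.0, -0.3]
opening: 0.526
```

Run:
```python
from h import *
print(ray('w5',416/1.25,262/1.25,.045));st();plan([.430,-.4065,.018],-84.5,-.05)
```

```text
[ 0.43165505 -0.40747873  0.045     ]
15.5 [ 0.4311 -0.4011  0.0259] [[0.994, 0.105, -0.0], [0.105, -0.994, 0.002], [0.0, -0.002, -1.0]] [ 0.75902677  0.01151926 -0.28037698] 0.526356660224477
1 rows
[[-0.0016, 0.0053, 0.0079, -0.09, 0.0, 0.55, -0.05]]
```

Emit:
{"method": "apply_moves", "body": {"moves": [[[0,0.006,0.004,0,0,0.5,-0.05],[0,0,0.005,0,0,0,-0.05],[0,0,0,0,0,0,-0.05],[0,0,0,0,0,0,-0.05],[0,0,0,0,0,0,0.8],[0,0,0,0,0,0,0.8],[0,0,0,0,0,0,0.8],[0,0,0,0,0,0,0.8],[0,0,0,0,0,0,0.8]]]}}

```text
time: 16.4
eef_pos: [0.4339, -0.4101, 0.0215]
tcp_rot: [0.999, 0.048, 0.002, 0.003]
contact_force: [-0.0, 0.4, 0.0]
opening: 0.257
```

Emit:
{"method": "apply_moves", "body": {"moves": [[[0,0,-0.01,0,0,0,0.8],[0,0,-0.03,0,0,0,0.8],[0,0,-0.045,0,0,0,0.8],[0,0,-0.045,0,0,0,0.8],[0,0,-0.04,0,0,0,0.8],[0,0,-0.015,0,0,0,0.8],[0,0,0,0,0,0,0.8],[0,0,0,0,0,0,0.8]]]}}

```text
time: 17.2
eef_pos: [0.432, -0.4078, 0.2158]
tcp_rot: [0.999, 0.048, 0.002, 0.002]
contact_force: [0.3, 0.3, -0.9]
opening: 0.257
```

Run:
```python
from h import *
st();plan([.674,-.051,.19],-90,.8)
```

```text
17.2 [ 0.432  -0.4078  0.2158] [[0.995, 0.096, 0.004], [0.096, -0.995, -0.003], [0.003, 0.004, -1.0]] [ 0.31828949  0.29169455 -0.88066893] 0.2574741102038034
10 rows
[[0.0275, -0.0332, 0.0025, 0.02, -0.02, 0.55, 0.8], [0.0272, -0.0335, 0.0025, 0.02, -0.02, 0.55, 0.8], [0.0269, -0.0337, 0.0025, 0.02, -0.02, 0.55, 0.8], [0.0265, -0.034, 0.0026, 0.02, -0.02, 0.55, 0.8], [0.0262, -0.0342, 0.0026, 0.02, -0.02, 0.55, 0.8], [0.0259, -0.0345, 0.0026, 0.02, -0.02, 0.55, 0.8], [0.0256, -0.0347, 0.0026, 0.02, -0.02, 0.55, 0.8], [0.0252, -0.035, 0.0026, 0.02, -0.02, 0.55, 0.8], [0.0249, -0.0352, 0.0026, 0.02, -0.02, 0.55, 0.8], [0.0245, -0.0354, 0.0026, 0.02, -0.02, 0.55, 0.8]]
```

Emit:
{"method": "apply_moves", "body": {"moves": [[[0.02,-0.025,0.002,0,0,0.5,0.8],[0.027,-0.033,0.002,0,0,0.5,0.8],[0.027,-0.034,0.002,0,0,0.5,0.8],[0.026,-0.034,0.002,0,0,0.5,0.8],[0.026,-0.034,0.002,0,0,0.5,0.8],[0.026,-0.034,0.002,0,0,0.5,0.8],[0.026,-0.035,0.002,0,0,0.5,0.8],[0.025,-0.035,0.002,0,0,0.5,0.8],[0.022,-0.03,0.002,0,0,0.5,0.8],[0.012,-0.016,0,0,0,0.3,0.8],[0,0,0,0,0,0,0.8],[0,0,0,0,0,0,0.8]]]}}

```text
time: 18.4
eef_pos: [0.6476, -0.0681, 0.1688]
tcp_rot: [1.0, 0.003, -0.017, -0.007]
contact_force: [-0.0, -0.1, -0.3]
opening: 0.258
```

Run:
```python
from h import *
st();plan([.674,-.051,.10],-90,.8)
```

```text
18.4 [ 0.6476 -0.0681  0.1688] [[0.999, 0.005, -0.034], [0.006, -1.0, 0.013], [-0.034, -0.014, -0.999]] [-0.04334323 -0.10197304 -0.26845492] 0.25811782337947453
2 rows
[[0.0144, -0.008, 0.034, -0.39, 0.99, 0.16, 0.8], [0.0138, -0.0083, 0.0342, -0.39, 0.99, 0.16, 0.8]]
```

Emit:
{"method": "apply_moves", "body": {"moves": [[[0.014,-0.008,0.02,-0.4,1,0,0.8],[0.012,-0.007,0.022,-0.3,0.8,0,0.8],[0,0,0.015,0,0,0,0.8],[0,0,0,0,0,0,0.8],[0,0,0,0,0,0,0.8]]]}}

```text
time: 18.9
eef_pos: [0.6686, -0.0578, 0.1063]
tcp_rot: [1.0, -0.0, -0.005, -0.0]
contact_force: [0.2, -0.3, 0.6]
opening: 0.254
```

Run:
```python
from h import *
st();plan([.674,-.051,.08],-90,.8)
```

```text
18.9 [ 0.6686 -0.0578  0.1063] [[1.0, -0.0, -0.009], [-0.0, -1.0, 0.001], [-0.009, -0.001, -1.0]] [ 0.15672132 -0.29055264  0.60420839] 0.25374447575148124
1 rows
[[0.0056, -0.0068, 0.0263, -0.04, 0.53, -0.01, 0.8]]
```

Emit:
{"method": "apply_moves", "body": {"moves": [[[0.001,0,0.012,0,0.4,0,0.8],[0.001,0,0.01,0,0.1,0,0.8],[0,0,0.003,0,0,0,0.8],[0,0,0,0,0,0,0.8],[0,0,0,0,0,0,0.8]]]}}

```text
time: 19.4
eef_pos: [0.671, -0.0601, 0.082]
tcp_rot: [1.0, -0.001, 0.002, 0.0]
contact_force: [-0.9, -0.1, -0.2]
opening: 0.257
```

Emit:
{"method": "apply_moves", "body": {"moves": [[[0,0,0.002,0,0,0,0.8],[0,0,0.002,0,0,0,0.8],[0,0,0,0,0,0,0.8],[0,0,0,0,0,0,0.8]]]}}

```text
time: 19.8
eef_pos: [0.6719, -0.06, 0.079]
tcp_rot: [1.0, -0.001, 0.003, 0.0]
contact_force: [0.2, 0.2, -0.8]
opening: 0.261
```

Emit:
{"method": "apply_moves", "body": {"moves": [[[0,0,0.002,0,-0.2,0,0.8],[0,0,0,0,0,0,0.8],[0,0,0,0,0,0,0.8]]]}}

```text
time: 20.1
eef_pos: [0.6721, -0.0599, 0.0771]
tcp_rot: [1.0, -0.001, 0.001, 0.001]
contact_force: [0.3, -0.0, 0.0]
opening: 0.257
```

Release gently and lift clear.

Emit:
{"method": "apply_moves", "body": {"moves": [[[0,0,0,0,0,0,0.4],[0,0,0,0,0,0,0.2],[0,0,0,0,0,0,0.1],[0,0,0,0,0,0,0.1],[0,0,-0.015,0,0,0,0.1],[0,0,-0.035,0,0,0,0.1],[0,0,-0.04,0,0,0,0.1],[0,0,-0.01,0,0,0,0.1],[0,0,0,0,0,0,0.1],[0,0,0,0,0,0,0.1]]]}}

```text
time: 21.1
eef_pos: [0.6721, -0.0599, 0.1842]
tcp_rot: [1.0, -0.001, 0.002, 0.001]
contact_force: [-0.5, -0.2, -0.2]
opening: 0.453
```

Run:
```python
from h import *
st();snap('scene','s2');snap('wrist','w6')
a=cv2.imread('pics/s2_raw.png');b=cv2.imread('pics/w6_raw.png')
cv2.imwrite('pics/c6.png',np.hstack([cv2.resize(a[120:345,130:480],None,fx=1.15,fy=1.3),cv2.resize(b,(396,292))[:292]]) if 0 else np.vstack([cv2.resize(a[130:350,120:480],(640,300)),cv2.resize(b,(640,300))]))
plan([.43,-.11,.12],-1,-.2)
```

```text
21.1 [ 0.6721 -0.0599  0.1842] [[1.0, -0.002, 0.004], [-0.002, -1.0, -0.001], [0.004, 0.001, -1.0]] [-0.46920033 -0.22873765 -0.22562492] 0.45318933976331355
11 rows
[[-0.022, 0.0046, 0.0057, 0.01, 0.0, -8.1, -0.2], [-0.0224, 0.0015, 0.0057, 0.01, 0.0, -8.1, -0.2], [-0.0224, -0.0017, 0.0057, 0.01, 0.0, -8.1, -0.2], [-0.0219, -0.0048, 0.0057, 0.01, 0.0, -8.1, -0.2], [-0.021, -0.0079, 0.0057, 0.01, 0.0, -8.1, -0.2], [-0.0197, -0.0108, 0.0057, 0.01, 0.0, -8.1, -0.2], [-0.018, -0.0134, 0.0057, 0.01, 0.0, -8.1, -0.2], [-0.0159, -0.0158, 0.0057, 0.01, 0.0, -8.1, -0.2], [-0.0135, -0.0179, 0.0057, 0.01, 0.0, -8.1, -0.2], [-0.0109, -0.0196, 0.0057, 0.01, 0.0, -8.1, -0.2], [-0.008, -0.021, 0.0057, 0.01, 0.0, -8.1, -0.2]]
```

View pics/c6.png

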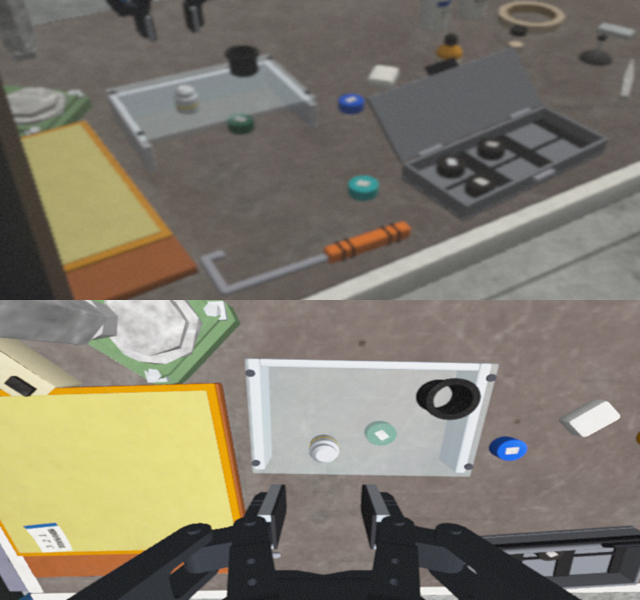

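The objective is standing on the stand at (323,450), and the hook handle is free. Next I'll check the edge strip beside the handle.

Run:
```python
from h import *
for u,v in((450,344),(450,360)): print(ray('w1',u/1.25,v/1.25,0))
im=cv2.imread('pics/w3_raw.png');cv2.imwrite('pics/c7.png',cv2.resize(im[215:310,0:270],None,fx=2.9,fy=2.9,interpolation=cv2.INTER_CUBIC))
```

```text
[ 0.35702202 -0.13153255  0.        ]
[ 0.33641264 -0.13055718  0.        ]
```

Emit:
{"method": "apply_moves", "body": {"moves": [[[-0.022,0.005,0.004,0,0,-8.1,-0.1],[-0.022,0.002,0.004,0,0,-8.1,-0.1],[-0.022,-0.002,0.004,0,0,-8.1,-0.1],[-0.022,-0.005,0.004,0,0,-8.1,-0.1],[-0.021,-0.008,0.004,0,0,-8.1,-0.1],[-0.02,-0.011,0.004,0,0,-8.1,-0.1],[-0.018,-0.013,0.004,0,0,-8.1,-0.1],[-0.016,-0.016,0.004,0,0,-8.1,-0.1],[-0.013,-0.018,0.004,0,0,-8.1,-0.1],[-0.011,-0.02,0.004,0,0,-8,-0.1],[-0.004,-0.011,0,0,0,-4,-0.1],[0,0,0,0,0,0,-0.1]]]}}

```text
time: 22.4
eef_pos: [0.4194, -0.1099, 0.12]
tcp_rot: [0.717, 0.697, -0.008, -0.018]
contact_force: [-0.3, -0.1, 0.7]
opening: 0.549
```

View pics/c7.png

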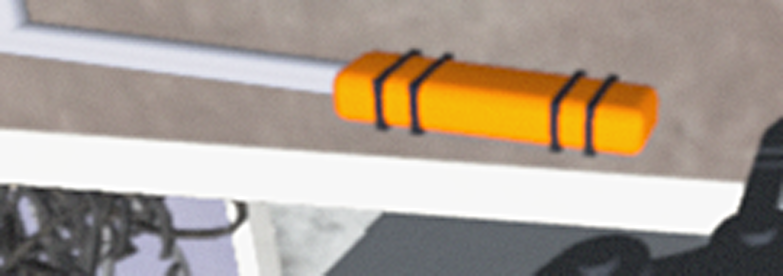

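Run:
```python
from h import *
st();print(yawdeg());plan([.3995,-.136,.05],-1,.2)
```

```text
22.4 [ 0.4194 -0.1099  0.12  ] [[0.028, 0.999, -0.037], [1.0, -0.028, 0.015], [0.014, -0.038, -0.999]] [-0.25992155 -0.06274856  0.69521474] 0.5487966898503159
-1.5921425786768466
2 rows
[[-0.0138, -0.0083, 0.0352, -1.08, -0.4, -0.3, 0.2], [-0.0135, -0.009, 0.0351, -1.08, -0.4, -0.3, 0.2]]
```

Emit:
{"method": "apply_moves", "body": {"moves": [[[-0.014,-0.009,0.032,-1,-0.4,0,0.2],[-0.013,-0.009,0.03,-1,-0.4,0,0.2],[0,0,0.005,0,0,0,0.2],[0,0,0,0,0,0,0.2],[0,0,0,0,0,0,0.2]]]}}

```text
time: 22.9
eef_pos: [0.4002, -0.1355, 0.0507]
tcp_rot: [0.719, 0.695, -0.0, -0.001]
contact_force: [0.0, 0.3, 0.4]
opening: 0.401
```

Run:
```python
from h import *
st();print(yawdeg());plan([.3995,-.136,.004],-1,.2)
```

```text
22.9 [ 0.4002 -0.1355  0.0507] [[0.035, 0.999, -0.002], [0.999, -0.035, 0.001], [0.001, -0.002, -1.0]] [0.02366649 0.32525407 0.40273226] 0.4012031488864713
-2.0156883401386567
2 rows
[[-0.0003, -0.0003, 0.0234, -0.06, -0.03, -0.51, 0.2], [-0.0003, -0.0003, 0.0234, -0.06, -0.03, -0.51, 0.2]]
```

Reach is fine; descending to the handle.

Emit:
{"method": "apply_moves", "body": {"moves": [[[0,0,0.02,0,0,-0.5,0.2],[0,0,0.02,0,0,-0.5,0.2],[0,0,0.005,0,0,0,0.2],[0,0,0,0,0,0,0.2],[0,0,0,0,0,0,0.2]]]}}

```text
time: 23.4
eef_pos: [0.4081, -0.1372, 0.0112]
tcp_rot: [0.713, 0.702, 0.001, 0.005]
contact_force: [-0.4, 0.7, 0.1]
opening: 0.399
```

Emit:
{"method": "apply_moves", "body": {"moves": [[[0,-0.008,0.001,-0.4,0,0,0.2],[0,0,0,0,0,0,0.2],[0,0,0.006,0,0,0,0.2],[0,0,0,0,0,0,0.2],[0,0,0,0,0,0,0.2]]]}}

```text
time: 23.9
eef_pos: [0.4015, -0.1382, 0.0065]
tcp_rot: [0.713, 0.701, 0.005, 0.011]
contact_force: [-0.1, -0.3, 0.3]
opening: 0.4
```

Emit:
{"method": "apply_moves", "body": {"moves": [[[0,-0.001,0.001,1.2,0.3,0,0.2],[0,0,0,0,0,0,0.2],[0,0,0,0,0,0,1],[0,0,0,0,0,0,1],[0,0,0,0,0,0,1],[0,0,0,0,0,0,1],[0,0,0,0,0,0,1]]], "force": 80}}

```text
time: 24.6
eef_pos: [0.4008, -0.1384, 0.0057]
tcp_rot: [0.713, 0.702, -0.001, 0.001]
contact_force: [-0.6, 1.2, 1.2]
opening: 0.16
```

Run:
```python
from h import *
st();print(yawdeg())
```

```text
24.6 [ 0.4008 -0.1384  0.0057] [[0.016, 1.0, -0.001], [1.0, -0.016, -0.003], [-0.003, -0.001, -1.0]] [-0.60103489  1.22111226  1.1833145 ] 0.1602572657832861
-0.8947964429581505
```

Emit:
{"method": "apply_moves", "body": {"moves": [[[0,0,-0.01,0,0,0,1],[0,0,-0.03,0,0,0,1],[0,0,-0.03,0,0,0,1],[0,0,0,0,0,0,1],[0,0,0,0,0,0,1]]]}}

```text
time: 25.1
eef_pos: [0.3993, -0.1372, 0.0778]
tcp_rot: [0.713, 0.701, -0.002, -0.001]
contact_force: [1.3, -0.5, -0.9]
opening: 0.165
```

Run:
```python
from h import *
st();plan([.445,-.035,.08],-90,1)
```

```text
25.1 [ 0.3993 -0.1372  0.0778] [[0.016, 1.0, -0.004], [1.0, -0.016, -0.001], [-0.001, -0.004, -1.0]] [ 1.31913971 -0.50824367 -0.89239718] 0.1649070423495522
11 rows
[[0.0094, 0.004, -0.0002, -0.01, 0.02, 8.1, 1.0], [0.0098, 0.0026, -0.0002, -0.01, 0.02, 8.1, 1.0], [0.0101, 0.0012, -0.0002, -0.01, 0.02, 8.1, 1.0], [0.0102, -0.0002, -0.0002, -0.01, 0.02, 8.1, 1.0], [0.01, -0.0016, -0.0002, -0.01, 0.02, 8.1, 1.0], [0.0097, -0.003, -0.0002, -0.01, 0.02, 8.1, 1.0], [0.0092, -0.0044, -0.0002, -0.01, 0.02, 8.1, 1.0], [0.0085, -0.0056, -0.0002, -0.01, 0.02, 8.1, 1.0], [0.0076, -0.0068, -0.0002, -0.01, 0.02, 8.1, 1.0], [0.0066, -0.0078, -0.0002, -0.01, 0.02, 8.1, 1.0], [0.0054, -0.0086, -0.0002, -0.01, 0.02, 8.1, 1.0]]
```

Emit:
{"method": "apply_moves", "body": {"moves": [[[0.009,0.004,0,0,0,6,1],[0.01,0.003,0,0,0,8,1],[0.01,0.001,0,0,0,8,1],[0.01,0,0,0,0,8,1],[0.01,-0.002,0,0,0,8,1],[0.01,-0.003,0,0,0,8,1],[0.009,-0.004,0,0,0,8,1],[0.009,-0.006,0,0,0,8,1],[0.008,-0.007,0,0,0,8,1],[0.006,-0.007,0,0,0,8,1],[0.003,-0.004,0,0,0,4,1],[0,0,0,0,0,0,1]]]}}

```text
time: 26.3
eef_pos: [0.4316, -0.0314, 0.0612]
tcp_rot: [0.999, 0.031, -0.016, -0.006]
contact_force: [-0.7, -1.1, -0.8]
opening: 0.161
```

Run:
```python
from h import *
st();print(yawdeg());plan([.445,-.030,.03],-90,1);
```

```text
26.3 [ 0.4316 -0.0314  0.0612] [[0.998, 0.061, -0.033], [0.062, -0.998, 0.011], [-0.032, -0.013, -0.999]] [-0.69656294 -1.08957432 -0.78323946] 0.16098496525358977
-86.48382236452737
1 rows
[[0.0145, -0.0001, 0.0308, -0.7, 1.84, 3.53, 1.0]]
```

Emit:
{"method": "apply_moves", "body": {"moves": [[[0.008,0,0.015,-0.7,1.8,3.5,1],[0.002,0,0.018,0,0,0,1],[0,0,0.01,0,0,0,1],[0,0,0,0,0,0,1],[0,0,0,0,0,0,1]]]}}

```text
time: 26.8
eef_pos: [0.4383, -0.0305, 0.0134]
tcp_rot: [1.0, 0.002, -0.003, -0.001]
contact_force: [0.5, -0.2, -1.5]
opening: 0.164
```

Run:
```python
from h import *
st();print(yawdeg());plan([.445,-.030,.009],-90,1);snap('wrist','w8',scale=1.25)
```

```text
26.8 [ 0.4383 -0.0305  0.0134] [[1.0, 0.005, -0.006], [0.005, -1.0, 0.001], [-0.006, -0.001, -1.0]] [ 0.46254919 -0.17192779 -1.47207455] 0.16409239849717025
-89.73164866062292
1 rows
[[0.0067, -0.0005, 0.0044, -0.08, 0.36, 0.27, 1.0]]
```

View pics/w8.png

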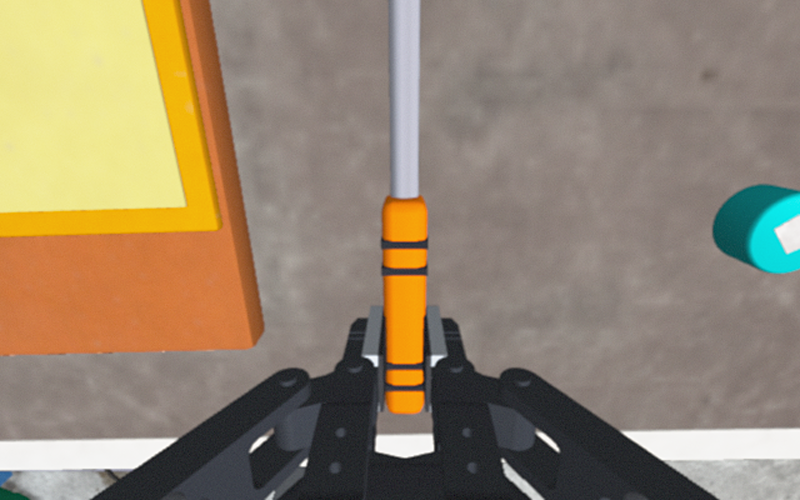

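Emit:
{"method": "apply_moves", "body": {"moves": [[[0.015,0,0.002,0,0.3,0,1],[0.025,0,0,0,0,0,1],[0.025,0,0,0,0,0,1],[0.025,0,0,0,0,0,1],[0.02,0,0,0,0,0,1],[0.005,0,0,0,0,0,1],[0,0,0,0,0,0,1],[0,0,0,0,0,0,1]]]}}

```text
time: 27.65
eef_pos: [0.5584, -0.031, 0.0159]
tcp_rot: [1.0, 0.003, 0.002, 0.0]
contact_force: [-0.3, -0.4, -1.7]
opening: 0.159
```

Run:
```python
from h import *
st();print(yawdeg());plan([.567,-.030,.009],-90,1)
```

```text
27.65 [ 0.5584 -0.031   0.0159] [[1.0, 0.006, 0.005], [0.006, -1.0, -0.0], [0.005, 0.0, -1.0]] [-0.29545527 -0.40925237 -1.73881487] 0.1594926440007596
-89.64313331963238
1 rows
[[0.0086, -0.0009, 0.007, 0.02, -0.26, 0.36, 1.0]]
```

Emit:
{"method": "apply_moves", "body": {"moves": [[[0.009,0,0.004,0,-0.2,0,1],[0,0,0.003,0,0,0,1],[0,0,0,0,0,0,1],[0,0,0,0,0,0,1]]]}}

```text
time: 28.05
eef_pos: [0.5653, -0.0307, 0.0079]
tcp_rot: [1.0, 0.003, -0.001, -0.0]
contact_force: [-0.5, -0.3, -0.6]
opening: 0.16
```

Run:
```python
from h import *
st();snap('top','t2');im=snap('scene','s3')
a=cv2.imread('pics/t2_raw.png');cv2.imwrite('pics/c9.png',np.vstack([cv2.resize(a[80:240,190:350],None,fx=2.,fy=1.8)[:300],cv2.resize(im[180:300,150:310,::-1],(320,290))]))
plan([.567,-.094,.009],-90,1)
```

```text
28.05 [ 0.5653 -0.0307  0.0079] [[1.0, 0.006, -0.002], [0.006, -1.0, 0.0], [-0.002, -0.0, -1.0]] [-0.54918731 -0.29462916 -0.64127888] 0.15970157392207385
2 rows
[[0.0007, 0.0317, -0.0006, -0.01, 0.06, 0.17, 1.0], [0.0008, 0.0317, -0.0006, -0.01, 0.06, 0.17, 1.0]]
```

View pics/c9.png

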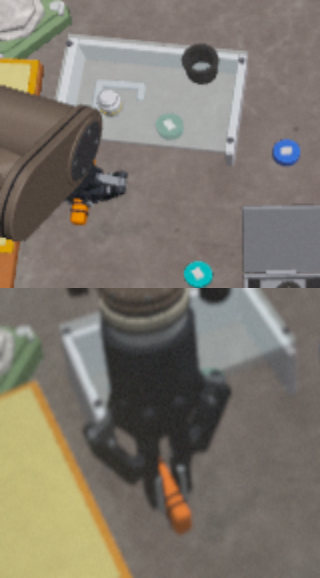

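The hook's lip tip (142,100) is beyond the green specimen (170,125). Now shift it sideways.

Emit:
{"method": "apply_moves", "body": {"moves": [[[0.001,0.015,0,0,0,0.2,1],[0.001,0.02,0,0,0,0,1],[0,0.018,0,0,0,0,1],[0,0.007,0,0,0,0,1],[0,0,0,0,0,0,1],[0,0,0,0,0,0,1]]]}}

```text
time: 28.75
eef_pos: [0.5675, -0.0958, 0.0083]
tcp_rot: [1.0, 0.001, -0.001, 0.0]
contact_force: [0.3, 1.0, -0.5]
opening: 0.163
```

Run:
```python
from h import *
st();print(yawdeg());plan([.567,-.094,.007],-90,1)
im=snap('top','t3')
import sys
a=im[130:165,255:295].astype(int)
def find(f,im):
    hsv=cv2.cvtColor(im,cv2.COLOR_RGB2HSV);m=((hsv[...,0]>60)&(hsv[...,0]<85)&(hsv[...,1]>60)).astype(np.uint8)
    n,l,s,c=cv2.connectedComponentsWithStats(m[120:200,230:320]);
    for i in range(1,n):
        if s[i,4]>15: u,v=c[i]+[230,120];print(s[i,4],u,v,ray(f,u,v,.012))
find('t3',im)
```

```text
28.75 [ 0.5675 -0.0958  0.0083] [[1.0, 0.002, -0.001], [0.002, -1.0, -0.001], [-0.001, 0.001, -1.0]] [ 0.29952983  0.96921281 -0.49562652] 0.16260777311630775
-89.89081913313173
1 rows
[[-0.0005, -0.0018, 0.0013, 0.04, 0.08, 0.11, 1.0]]
```

Emit:
{"method": "apply_moves", "body": {"moves": [[[-0.008,0,0,0,0,0,1],[-0.014,0,0,0,0,0,1],[-0.015,0,0,0,0,0,1],[-0.015,0,0,0,0,0,1],[-0.015,0,0,0,0,0,1],[-0.015,0,0,0,0,0,1],[-0.015,0,0,0,0,0,1],[-0.012,0,0,0,0,0,1],[-0.008,0,0,0,0,0,1],[-0.004,0,0,0,0,0,1],[0,0,0,0,0,0,1]]]}}

```text
time: 29.9
eef_pos: [0.4378, -0.0894, 0.0081]
tcp_rot: [1.0, 0.006, -0.001, -0.0]
contact_force: [-0.6, -0.6, -1.0]
opening: 0.159
```

Run:
```python
from h import *
st();print(yawdeg());plan([.442,-.095,.007],-90,1)
im=snap('top','t4');snap('scene','s4')
hsv=cv2.cvtColor(im,cv2.COLOR_RGB2HSV);m=((hsv[...,0]>45)&(hsv[...,0]<88)&(hsv[...,1]>50)).astype(np.uint8)
n,l,s,c=cv2.connectedComponentsWithStats(m[100:250,200:350])
for i in range(1,n):
  if s[i,4]>12: u,v=c[i]+[200,100];print(s[i,4],u,v,ray('t4',u,v,.015))
```

```text
29.9 [ 0.4378 -0.0894  0.0081] [[1.0, 0.012, -0.001], [0.012, -1.0, 0.0], [-0.001, -0.0, -1.0]] [-0.58652085 -0.55069847 -0.95181566] 0.15871291723695163
-89.2944731811943
1 rows
[[0.0041, 0.0057, 0.0011, 0.0, 0.08, 0.71, 1.0]]
118 205.82203389830508 104.3135593220339 [0.76766172 0.05857418 0.015     ]
129 268.4341085271318 189.68992248062017 [ 0.57232697 -0.1149855   0.015     ]
```

Green is out at (0.572,-0.115), centred in the mouth. I'll ease forward, lift the hook straight off, and move it left.

Emit:
{"method": "apply_moves", "body": {"moves": [[[0.006,0,0,0,0,0,1],[0,0,0,0,0,0,1],[0,0,-0.01,0,0,0,1],[0,0,-0.02,0,0,0,1],[0,0,-0.025,0,0,0,1],[0,0,-0.01,0,0,0,1],[0,-0.02,0,0,0,0,1],[0,-0.025,0,0,0,0,1],[-0.003,-0.02,0,0,0,0,1],[-0.003,-0.005,0,0,0,0,1],[0,0,0,0,0,0,1],[0,0,0,0,0,0,1]]]}}

```text
time: 31.2
eef_pos: [0.4413, -0.0193, 0.0792]
tcp_rot: [1.0, 0.006, 0.002, 0.001]
contact_force: [0.3, 0.6, -0.2]
opening: 0.158
```

Run:
```python
from h import *
st();print(yawdeg());plan([.435,-.016,.03],-89,1)
im=snap('top','t5')
hsv=cv2.cvtColor(im,cv2.COLOR_RGB2HSV);m=((hsv[...,0]>45)&(hsv[...,0]<88)&(hsv[...,1]>50)).astype(np.uint8)
n,l,s,c=cv2.connectedComponentsWithStats(m[100:250,200:350])
for i in range(1,n):
  if s[i,4]>12: u,v=c[i]+[200,100];print(s[i,4],u,v,ray('t5',u,v,.015))
```

```text
31.2 [ 0.4413 -0.0193  0.0792] [[1.0, 0.012, 0.003], [0.012, -1.0, -0.002], [0.003, 0.002, -1.0]] [ 0.30491719  0.61199686 -0.16652529] 0.15805899010931035
-89.31592448845433
2 rows
[[-0.0032, -0.0017, 0.0246, 0.06, -0.09, -0.16, 1.0], [-0.0032, -0.0017, 0.0246, 0.06, -0.09, -0.16, 1.0]]
115 205.81739130434784 104.29565217391304 [0.76770674 0.05859236 0.015     ]
129 268.4341085271318 189.68992248062017 [ 0.57232697 -0.1149855   0.015     ]
```

Emit:
{"method": "apply_moves", "body": {"moves": [[[-0.004,-0.002,0.02,0,0,0,1],[-0.003,-0.001,0.025,0,0,0,1],[0,0,0.012,0,0,0,1],[0,0,0.005,0,0,0,1],[0,0,0,0,0,0,1],[0,0,0,0,0,0,1]]]}}

```text
time: 31.85
eef_pos: [0.4373, -0.0212, 0.0168]
tcp_rot: [1.0, 0.003, 0.004, 0.002]
contact_force: [0.3, 0.5, -0.7]
opening: 0.165
```

Run:
```python
from h import *
st();print(yawdeg());plan([.435,-.016,.0057],-89,1)
```

```text
31.85 [ 0.4373 -0.0212  0.0168] [[1.0, 0.006, 0.008], [0.006, -1.0, -0.004], [0.007, 0.004, -1.0]] [ 0.3155674   0.51048813 -0.69075999] 0.16505272502558374
-89.65753001458769
1 rows
[[-0.0023, -0.0053, 0.011, 0.25, -0.43, -0.66, 1.0]]
```

Emit:
{"method": "apply_moves", "body": {"moves": [[[-0.002,-0.005,0.004,0.2,-0.4,0,1],[0,0,0.005,0,0,0,1],[0,0,0.001,0,0,0,1],[0,0,0,0,0,0,1],[0,0,0,0,0,0,1]]]}}

```text
time: 32.35
eef_pos: [0.4372, -0.0165, 0.0081]
tcp_rot: [1.0, 0.003, 0.002, 0.001]
contact_force: [0.6, 0.7, 0.2]
opening: 0.162
```

Emit:
{"method": "apply_moves", "body": {"moves": [[[0,0,0.002,0,0,0,1],[0,0,0,0,0,0,1],[0,0,0,0,0,0,0.45],[0,0,0,0,0,0,0.45],[0,0,0,0,0,0,0.45],[0,0,-0.02,0,0,0,0.45],[0,0,-0.045,0,0,0,0.45],[0,0,-0.045,0,0,0,0.45],[0,0,0,0,0,0,0.2],[0,0,0,0,0,0,-0.1]]], "force": 30}}

```text
time: 33.35
eef_pos: [0.4368, -0.0164, 0.1202]
tcp_rot: [1.0, 0.003, 0.002, 0.001]
contact_force: [-0.8, 0.3, -0.2]
opening: 0.542
```

Run:
```python
from h import *
st();print(yawdeg());plan([.570,-.115,.11],-90,-.1)
```

```text
33.35 [ 0.4368 -0.0164  0.1202] [[1.0, 0.006, 0.005], [0.006, -1.0, -0.002], [0.005, 0.002, -1.0]] [-0.83225079  0.30275496 -0.22811051] 0.5424661786737415
-89.66914710519522
4 rows
[[0.0331, 0.0248, 0.0028, 0.03, -0.07, 0.08, -0.1], [0.0332, 0.0248, 0.0027, 0.03, -0.07, 0.08, -0.1], [0.0332, 0.0247, 0.0027, 0.03, -0.07, 0.08, -0.1], [0.0333, 0.0247, 0.0026, 0.03, -0.07, 0.08, -0.1]]
```

Emit:
{"method": "apply_moves", "body": {"moves": [[[0.028,0.02,0.002,0,0,0,-0.1],[0.034,0.025,0.002,0,0,0,-0.1],[0.033,0.025,0.002,0,0,0,-0.1],[0.026,0.019,0,0,0,0,-0.1],[0.01,0.008,0,0,0,0,-0.1],[0,0,0,0,0,0,-0.1],[0,0,0,0,0,0,-0.1]]]}}

```text
time: 34.05
eef_pos: [0.5667, -0.1131, 0.1036]
tcp_rot: [1.0, 0.004, -0.005, -0.002]
contact_force: [-1.0, 0.1, -1.3]
opening: 0.549
```

Run:
```python
from h import *
st();print(yawdeg());snap('wrist','w10',scale=1.25);plan([.572,-.115,.02],-90,-.1)
```

```text
34.05 [ 0.5667 -0.1131  0.1036] [[1.0, 0.007, -0.01], [0.007, -1.0, 0.004], [-0.01, -0.004, -1.0]] [-1.00580243  0.07270249 -1.31966718] 0.548818005532812
-89.59849050744046
2 rows
[[0.0032, 0.0013, 0.0417, -0.13, 0.29, 0.21, -0.1], [0.003, 0.0012, 0.0418, -0.13, 0.29, 0.21, -0.1]]
```

View pics/w10.png

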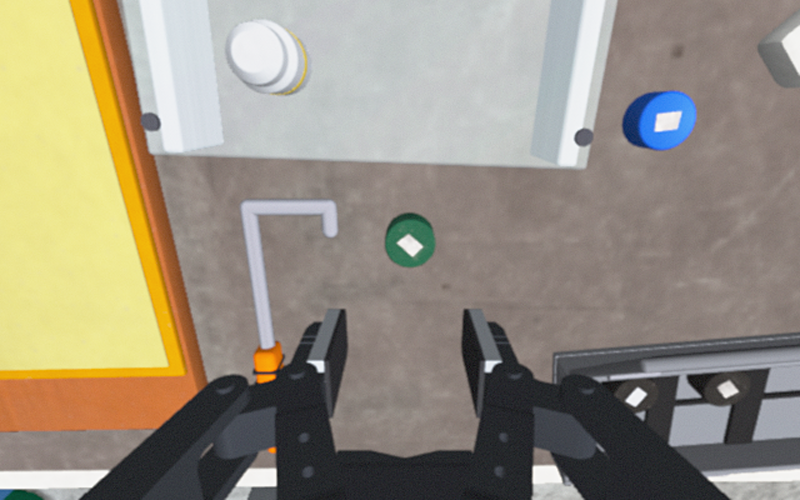

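The hook lies flat at left with its lip at (330,230), and green is free at (410,242).

Run:
```python
from h import *
print(ray('w10',410/1.25,243/1.25,.019),'cross',ray('w10',290/1.25,207/1.25,.008),'lip',ray('w10',331/1.25,236/1.25,.008))
```

```text
[ 0.57299869 -0.11622033  0.019     ] cross [ 0.59218058 -0.0414273   0.008     ] lip [ 0.57341802 -0.06591223  0.008     ]
```

Emit:
{"method": "apply_moves", "body": {"moves": [[[0.003,0.001,0.035,0,0.3,0,-0.1],[0.002,0.001,0.028,0,0.3,0,-0.1],[0,0,0.012,0,0,0,-0.1],[0,0,0,0,0,0,-0.1],[0,0,0,0,0,0,-0.1]]]}}

```text
time: 34.6
eef_pos: [0.5679, -0.1104, 0.0285]
tcp_rot: [1.0, 0.005, 0.0, -0.002]
contact_force: [-0.2, 0.4, 0.3]
opening: 0.548
```

Run:
```python
from h import *
st();plan([.573,-.115,.0035],-90,-.1)
```

```text
34.6 [ 0.5679 -0.1104  0.0285] [[1.0, 0.011, 0.001], [0.011, -1.0, 0.005], [0.001, -0.005, -1.0]] [-0.21503365  0.36128223  0.32447338] 0.5481745344051656
1 rows
[[0.005, 0.0048, 0.025, -0.27, -0.06, 0.63, -0.1]]
```

Emit:
{"method": "apply_moves", "body": {"moves": [[[0.005,0.006,0.002,-0.2,0,0.5,-0.1],[0,0,0.012,0,0,0,-0.1],[0,0,0.01,0,0,0,-0.1],[0,0,0,0,0,0,-0.1],[0,0,0,0,0,0,-0.1]]]}}

```text
time: 35.1
eef_pos: [0.576, -0.1176, 0.0066]
tcp_rot: [1.0, 0.001, 0.004, 0.001]
contact_force: [0.2, 0.0, -0.1]
opening: 0.548
```

Emit:
{"method": "apply_moves", "body": {"moves": [[[-0.003,-0.001,0.003,0,-0.3,0,-0.1],[0,0,0,0,0,0,-0.1],[0,0,0,0,0,0,0.6],[0,0,0,0,0,0,0.6],[0,0,0,0,0,0,0.6],[0,0,0,0,0,0,0.6],[0,0,-0.02,0,0,0,0.6],[0,0,-0.045,0,0,0,0.6],[0,0,-0.04,0,0,0,0.6],[0,0,0,0,0,0,0.6],[0,0,0,0,0,0,0.6]]]}}

```text
time: 36.2
eef_pos: [0.5712, -0.1157, 0.1103]
tcp_rot: [1.0, 0.001, -0.001, 0.0]
contact_force: [0.2, -0.1, -1.7]
opening: 0.356
```

Run:
```python
from h import *
st();plan([.4221,-.3412,.12],-84.5,.6)
```

```text
36.2 [ 0.5712 -0.1157  0.1103] [[1.0, 0.002, -0.002], [0.002, -1.0, -0.0], [-0.002, 0.0, -1.0]] [ 0.17243844 -0.09081948 -1.69614089] 0.35639876221187966
7 rows
[[-0.0214, 0.0322, -0.0013, 0.0, 0.02, -0.77, 0.6], [-0.0218, 0.0319, -0.0013, 0.0, 0.02, -0.77, 0.6], [-0.0222, 0.0316, -0.0013, 0.0, 0.02, -0.77, 0.6], [-0.0226, 0.0313, -0.0014, 0.0, 0.02, -0.77, 0.6], [-0.0231, 0.031, -0.0014, 0.0, 0.02, -0.77, 0.6], [-0.0235, 0.0307, -0.0014, 0.0, 0.02, -0.77, 0.6], [-0.0239, 0.0303, -0.0014, 0.0, 0.02, -0.77, 0.6]]
```

Emit:
{"method": "apply_moves", "body": {"moves": [[[-0.03,0.015,-0.001,0,0,-0.8,0.6],[-0.035,0.02,-0.001,0,0,-0.8,0.6],[-0.035,0.025,-0.001,0,0,-0.8,0.6],[-0.03,0.03,-0.001,0,0,-0.8,0.6],[-0.015,0.035,-0.001,0,0,-0.8,0.6],[-0.008,0.035,-0.001,0,0,-0.8,0.6],[-0.005,0.03,0,0,0,-0.5,0.6],[0,0.012,0,0,0,0,0.6],[0,0,0,0,0,0,0.6],[0,0,0,0,0,0,0.6]]]}}

```text
time: 37.2
eef_pos: [0.4138, -0.3225, 0.1031]
tcp_rot: [0.999, 0.05, -0.008, -0.008]
contact_force: [-0.7, 0.1, -0.3]
opening: 0.354
```

Run:
```python
from h import *
st();plan([.4221,-.3412,.05],-84.5,.6)
```

```text
37.2 [ 0.4138 -0.3225  0.1031] [[0.995, 0.1, -0.016], [0.1, -0.995, 0.015], [-0.015, -0.017, -1.0]] [-0.69186691  0.11254191 -0.3202797 ] 0.354038408009711
2 rows
[[0.0036, 0.0102, 0.0263, -0.48, 0.42, 0.12, 0.6], [0.0034, 0.0099, 0.0264, -0.48, 0.42, 0.12, 0.6]]
```

Emit:
{"method": "apply_moves", "body": {"moves": [[[0.004,0.01,0.02,-0.5,0.4,0,0.6],[0.002,0.01,0.025,-0.4,0.4,0,0.6],[0,0,0.008,0,0,0,0.6],[0,0,0,0,0,0,0.6],[0,0,0,0,0,0,0.6]]]}}

```text
time: 37.7
eef_pos: [0.4228, -0.3346, 0.0476]
tcp_rot: [0.999, 0.053, -0.001, -0.002]
contact_force: [0.0, 0.9, -0.4]
opening: 0.352
```

Run:
```python
from h import *
st();plan([.4221,-.3412,.009],-84.5,.6)
```

```text
37.7 [ 0.4228 -0.3346  0.0476] [[0.994, 0.107, -0.002], [0.107, -0.994, 0.005], [-0.002, -0.005, -1.0]] [ 0.04588701  0.86846815 -0.37155739] 0.3523946549392464
1 rows
[[-0.0014, 0.0066, 0.0386, -0.28, 0.1, 0.63, 0.6]]
```

Emit:
{"method": "apply_moves", "body": {"moves": [[[-0.001,0.006,0.006,0,0,0.5,0.6],[0,0,0.014,0,0,0,0.6],[0,0,0.014,0,0,0,0.6],[0,0,0.002,0,0,0,0.6],[0,0,0,0,0,0,0.6],[0,0,0,0,0,0,0.6]]]}}

```text
time: 38.3
eef_pos: [0.4234, -0.3408, 0.0106]
tcp_rot: [0.999, 0.049, -0.0, -0.001]
contact_force: [-0.4, -0.2, 0.3]
opening: 0.355
```

Emit:
{"method": "apply_moves", "body": {"moves": [[[-0.001,0,0.002,0,0,0,0.6],[0,0,0,0,0,0,0.05],[0,0,0,0,0,0,0.05],[0,0,0,0,0,0,0.05],[0,0,-0.02,0,0,0,0.05],[0,0,-0.045,0,0,0,0.05],[0,0,-0.045,0,0,0,0.5],[0,0,-0.045,0,0,0,1],[0,0,-0.03,0,0,0,1],[0,0,0,0,0,0,1],[0,0,0,0,0,0,1]]]}}

```text
time: 39.4
eef_pos: [0.4223, -0.3414, 0.2022]
tcp_rot: [0.999, 0.049, 0.0, -0.001]
contact_force: [0.8, -0.6, -1.4]
opening: -0.004
```

Run:
```python
from h import *
st();a=snap('wrist','w11');b=snap('scene','s5')
cv2.imwrite('pics/c11.png',np.vstack([cv2.resize(a[:310],(640,310)),cv2.resize(b[100:310,140:480],(640,290))])[:,:,::-1])
```

```text
39.4 [ 0.4223 -0.3414  0.2022] [[0.995, 0.098, 0.001], [0.098, -0.995, 0.001], [0.001, -0.001, -1.0]] [ 0.83922595 -0.64827854 -1.41819572] -0.003993276485798886
```

View pics/c11.png

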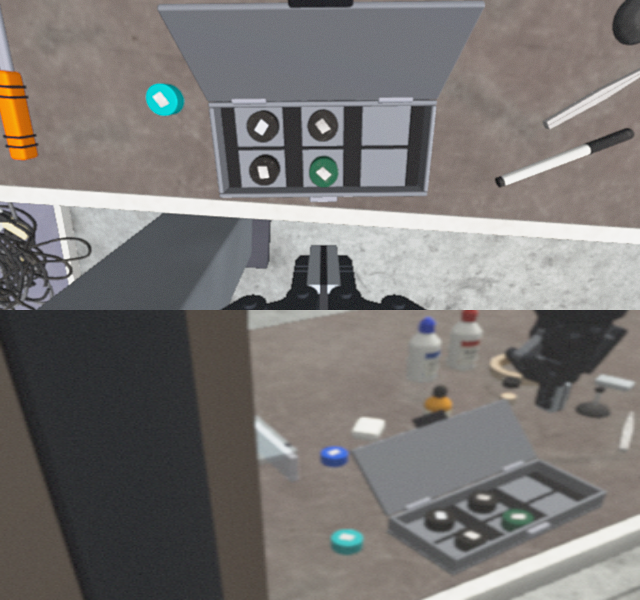

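All four specimens lie face up in their own pockets, and the two right-hand pockets are empty. Next I'll fit the lid angle and check the bottle clearance before closing.

Run:
```python
from h import *
from scipy.optimize import minimize_scalar
C=np.array([.445,-.339]);a=np.radians(5.5);ex=np.array([np.cos(a),np.sin(a)]);ey=np.array([-np.sin(a),np.cos(a)])
def L(r,y,th): 
    p=C+ex*(.049-r*np.cos(th))+ey*y; return np.array([*p,.0305+r*np.sin(th)])
obs=[('w11',(160,7),.098,.111),('w11',(484,4),.098,-.111)]
f=lambda th:sum(np.sum((proj(n,L(r,y,th))-np.array(o))**2) for n,o,r,y in obs)
q=minimize_scalar(f,bounds=(1.6,2.7),method='bounded');print(q.x,q.fun,L(.112,0,q.x))
for n,o,r,y in obs: print(proj(n,L(r,y,q.x)))
print('bottle',ray('top0',509/1.25,193/1.25,.085),ray('top0',503/1.25,212/1.25,.01))
H=C+ex*.049;s=ctrl.get_state()['eef_pos'];d=np.array(s[:2])-H;print('t',d@ex,'y',d@ey)
```

```text
2.2998321911546276 36.701465786283094 [ 0.56803983 -0.32715261  0.1140315 ]
[158.74555124   4.02743834]
[489.00616521   5.10905868]
bottle [ 0.65951727 -0.41052081  0.085     ] [ 0.64917025 -0.41676084  0.01      ]
t -0.0720162029850944 y -4.142605545310706e-05
```

Emit:
{"method": "apply_moves", "body": {"moves": [[[0.03,0,0,0,0,0,1],[0.045,0,0,0,0,0,1],[0.045,0,0,0,0,0,1],[0.045,0,0,0,0,0,1],[0.03,0,0,0,0,0,1],[0.01,0,0,0,0,0,1],[0,0,0,0,0,0,1],[0,0,0,0,0,0,1]]]}}

```text
time: 40.3
eef_pos: [0.6252, -0.3162, 0.1791]
tcp_rot: [0.999, 0.048, -0.013, -0.011]
contact_force: [0.3, -0.5, -0.3]
opening: 0.004
```

```bash
cat >> h.py <<'E'
def lid():
    s=st();C=np.array([.445,-.339]);a=np.radians(5.5);ex=np.array([np.cos(a),np.sin(a)]);ey=np.array([-np.sin(a),np.cos(a)])
    d=np.array(s['eef_pos'][:2])-C-ex*.049;print('t',d@ex,'y',d@ey,'z',s['eef_pos'][2],'yaw',yawdeg(),'tiltx',(R.from_quat(s['tcp_rot']).as_matrix()[2]))
E
python3 -c "
from h import *
lid()"
```

```text
40.3 [ 0.6252 -0.3162  0.1791] [[0.995, 0.095, -0.026], [0.095, -0.995, 0.021], [-0.024, -0.023, -0.999]] [ 0.30161299 -0.53068867 -0.26587099] 0.0038376183029780265
t 0.1325614297923179 y 0.00543945177456765 z 0.17910240132581856 yaw -84.56219780851445 tiltx [-0.02417875 -0.02347488 -0.999432  ]
```

Emit:
{"method": "apply_moves", "body": {"moves": [[[0,0.002,0.02,-0.7,0.7,0,1],[0,0.002,0.03,-0.6,0.7,0,1],[0,0.001,0.025,0,0,0,1],[0,0,0.008,0,0,0,1],[0,0,0,0,0,0,1],[0,0,0,0,0,0,1]]]}}

```text
time: 40.9
eef_pos: [0.6174, -0.3234, 0.0953]
tcp_rot: [0.999, 0.044, -0.001, 0.0]
contact_force: [0.7, -0.6, 0.4]
opening: 0.001
```

```bash
python3 -c "
from h import *
lid()"
```

```text
40.9 [ 0.6174 -0.3234  0.0953] [[0.996, 0.089, -0.001], [0.089, -0.996, -0.0], [-0.001, 0.0, -1.0]] [ 0.65316564 -0.58458374  0.37417236] 0.000936391901378548
t 0.12407413745510565 y -0.0010283290945465179 z 0.0952765588422935 yaw -84.9126742029352 tiltx [-1.31806318e-03  1.10203615e-05 -9.99999131e-01]
```

Emit:
{"method": "apply_moves", "body": {"moves": [[[-0.01,0,0,0,0,0,1],[-0.012,0,0,0,0,0,1],[-0.012,0,0,0,0,0,1],[-0.012,0,0,0,0,0,1],[-0.012,0,0,0,0,0,1],[-0.012,0,0,0,0,0,1],[-0.012,0,0,0,0,0,1],[-0.012,0,0,0,0,0,1],[-0.008,0,0,0,0,0,1],[0,0,0,0,0,0,1]]]}}

```text
time: 41.9
eef_pos: [0.5111, -0.3363, 0.1041]
tcp_rot: [0.999, 0.044, 0.007, 0.005]
contact_force: [1.0, -0.7, 1.0]
opening: 0.001
```

```bash
python3 -c "
from h import *
lid()"
```

```text
41.9 [ 0.5111 -0.3363  0.1041] [[0.996, 0.087, 0.014], [0.088, -0.996, -0.01], [0.014, 0.012, -1.0]] [ 1.02355099 -0.65261183  0.9596442 ] 0.0012253912985575276
t 0.017094235006100796 y -0.0036787211715417567 z 0.10413921170800504 yaw -84.98794432905324 tiltx [ 0.01352488  0.01158571 -0.99984141]
```

Emit:
{"method": "apply_moves", "body": {"moves": [[[-0.011,-0.001,-0.004,0.4,-0.4,0,1],[-0.011,-0.001,-0.004,0.3,-0.4,0,1],[-0.011,-0.001,0.002,0,0,0,1],[-0.01,0,0.003,0,0,0,1],[-0.01,0,0.006,0,0,0,1],[-0.009,0,0.006,0,0,0,1],[0,0,0,0,0,0,1]]]}}

```text
time: 42.6
eef_pos: [0.4421, -0.3375, 0.0918]
tcp_rot: [0.999, 0.044, -0.003, -0.003]
contact_force: [0.6, -0.2, -1.1]
opening: 0.003
```

```bash
python3 -c "
from h import *
lid()"
```

```text
42.6 [ 0.4421 -0.3375  0.0918] [[0.996, 0.088, -0.006], [0.088, -0.996, 0.005], [-0.005, -0.005, -1.0]] [ 0.55548066 -0.22504143 -1.09696542] 0.003004899391468111
t -0.05175508966955575 y 0.0017677523691631027 z 0.09184224224195137 yaw -84.96776080580267 tiltx [-0.0051855  -0.00546582 -0.99997162]
```

Emit:
{"method": "apply_moves", "body": {"moves": [[[-0.005,0,0.007,0,0,0,1],[-0.004,0,0.009,0,0,0,1],[-0.004,0,0.01,0,0,0,1],[-0.004,0,0.01,0,0,0,1],[-0.002,0,0.008,0,0,0,1],[0,0,0,0,0,0,1]]]}}

```text
time: 43.2
eef_pos: [0.4205, -0.3391, 0.0435]
tcp_rot: [0.999, 0.044, -0.004, -0.003]
contact_force: [-0.2, 0.1, -0.1]
opening: -0.003
```

```bash
python3 -c "
from h import *
lid()"
```

```text
43.2 [ 0.4205 -0.3391  0.0435] [[0.996, 0.088, -0.008], [0.088, -0.996, 0.006], [-0.007, -0.006, -1.0]] [-0.21732999  0.08667549 -0.069777  ] -0.0031738513703328964
t -0.07336445153471756 y 0.0022350799329254015 z 0.04348122476864465 yaw -84.94619806150247 tiltx [-0.00710653 -0.00632022 -0.99995477]
```

Emit:
{"method": "apply_moves", "body": {"moves": [[[-0.002,0,0.003,0,0,0,1],[0,0,0.003,0,0,0,1],[0,0,0.002,0,0,0,1],[0,0,0,0,0,0,1]]]}}

```text
time: 43.6
eef_pos: [0.4189, -0.3396, 0.0371]
tcp_rot: [0.999, 0.044, -0.004, -0.003]
contact_force: [-0.1, -0.4, -0.3]
opening: -0.003
```

Emit:
{"method": "apply_moves", "body": {"moves": [[[0,0,0.002,0,0,0,1],[0,0,0.001,0,0,0,1],[0,0,0,0,0,0,1]]]}}

```text
time: 43.9
eef_pos: [0.4194, -0.34, 0.0368]
tcp_rot: [0.999, 0.045, -0.005, -0.003]
contact_force: [-1.1, 0.4, -0.4]
opening: 0.003
```

Emit:
{"method": "apply_moves", "body": {"moves": [[[0,0,0.003,0,0,0,1],[0,0,0.004,0,0,0,1],[0,0,0.004,0,0,0,1]]]}}

```text
time: 44.2
eef_pos: [0.4197, -0.3404, 0.0362]
tcp_rot: [0.999, 0.046, -0.008, -0.007]
contact_force: [-8.8, 8.4, 27.4]
opening: 0.001
```

The lid is seated: 27 N upward at 36.2 mm, where the closed lid's top should be 36.5 mm. Lift off and check.

Emit:
{"method": "apply_moves", "body": {"moves": [[[0,0,-0.01,0,0,0,1],[0,0,-0.03,0,0,0,1],[0,0,-0.045,0,0,0,1],[0,0,-0.045,0,0,0,1],[0,0,-0.045,0,0,0,1],[0,-0.04,-0.02,0,0,0,1],[0,-0.045,0,0,0,0,1],[0,-0.045,0,0,0,0,1],[0,-0.045,0,0,0,0,1],[0,-0.02,0,0,0,0,1],[0,0,0,0,0,0,1],[0,0,0,0,0,0,1]]]}}

```text
time: 45.4
eef_pos: [0.4056, -0.143, 0.2402]
tcp_rot: [0.999, 0.045, -0.005, -0.006]
contact_force: [1.2, -0.1, -0.8]
opening: 0.002
```

Run:
```python
from h import *
st();a=snap('wrist','w12');b=snap('scene','s6');c=snap('top','t6')
cv2.imwrite('pics/c12.png',np.vstack([np.hstack([cv2.resize(a,(400,280)),cv2.resize(c[60:290,180:480],(400,280))]),cv2.resize(b[100:320,120:500],(800,320))])[:,:,::-1])
```

```text
45.4 [ 0.4056 -0.143   0.2402] [[0.996, 0.09, -0.011], [0.09, -0.996, 0.011], [-0.009, -0.012, -1.0]] [ 1.20202729 -0.1087052  -0.8363986 ] 0.001957038810958008
```

View pics/c12.png

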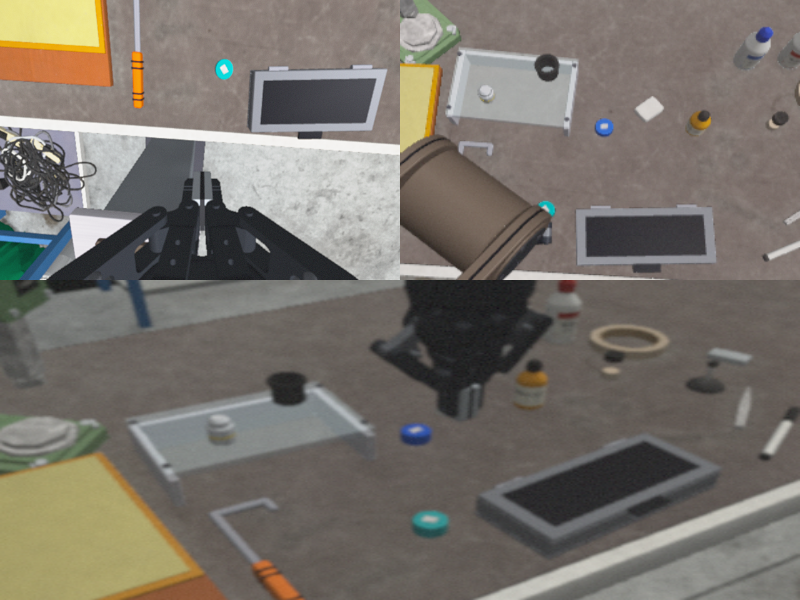

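The lid is flush, the objective is upright on the stand, and the hook is flat in front of the stand. The loupe, wax block and bottle are in place. Handing in.

```bash
python3 -c "
from plant import ctrl
print(ctrl.sign_off())"
```

```text
the job is handed in; nothing more can be done
None
```

The job is done and handed in at about 45 s of the 208 s allowed; sign-off reports no verdict.

- **Specimens:** I packed the two black ones from the bench. I drew the green one out with the hook before packing it; the tracked centre was about 56 mm in front of the stand. With spec_1, already in the case, that makes four, each face up in its own pocket in the last view before closing. No dark red specimen was present, and I left the blue and turquoise look-alikes alone.
- **Objective and hook:** The objective stands upright on the stand. The hook lies flat on the bench with its mouth about 59 mm in front of the stand.
- **Lid:** I closed it slowly and pressed it onto the rim. The tool stopped at 36.2 mm with 27 N upward, and the closed lid's top should be at 36.5 mm.
- **Last checks:** The final pictures show the lid flush, the objective upright, the hook flat, and the loupe, wax block and bottle by eye where they were. The arm was clear of everything.
- **Not checked:** Lid angle and closing speed have no sensor, so I judged them from the pictures and my step sizes. My case-position estimates differed by a few mm between views, well within the pocket clearance. No check failed.

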